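# Send a roller hanger down the finishing rail

### The job

Hook the roller hanger with its wooden part onto the raised open end of the sloped rail, both wheels riding on the rail, push it gently downhill until it is right through the spring gate, and let go so that it rolls by itself to the rubber stop and stays there. The rail sits on soft mounts: feel for it and never lean on it hard. Leave the other things on the bench where they are.

Things in the scene. Friction and masses are not known exactly. Their poses are not given: they have to be found in the camera images.
- hanger: Roller hanger, about 0.34 kg (+-30 %), upright on the bench on its wooden part (120 x 40 x 45 mm, middle at y = -5), 217 mm tall. Origin: underside, straight below the wheels' groove. x along the hanger (it rolls along x), y across, z up. Its frame is a C: one 3 mm plate at y = +10 to +13 mm, open on the -y side, which at the start looks away from the robot, towards the rail.
- tab (a point): Centre of the black grip tab on top of the hanger, to be pinched from above: 40 mm long in x, 10 mm thick in y, 40 mm high (hanger z = 177 to 217). Under it the bridge of the C, z = 173 to 177 mm.
- axles (a point): Midpoint between the hanger's two white wheels (hanger z = 137 mm), which sit at x = -30 and +30 mm, axles along y. Tread radius 10 mm (its lowest point at hanger z = 127), flange radius 15 mm. Groove centred on y = 0, 12 mm wide at the tread, 16 mm at the rims; wheel 18 mm wide. They turn freely.
- mouth (a point): Middle of the hanger's mouth, hanger z = 85.5 mm: the free space 73 mm high between the foot of the C (top at hanger z = 49) and the wheel flanges (z = 122), into which the rail enters sideways from the -y side, until the wheels are above it.
- stand: Fixed stand of the gravity rail: wooden base board 560 x 80 x 18 mm, a post at x = -250 and one at +250 mm. Origin: centre of the board's underside. x level, the rail's downhill direction; y across, +y on the robot's side; z up. Hanger and stand axes start roughly parallel. More than 20 N between hanger and stand (rail, gate, stop) is too much.
- rail_mean (a point): Mean place of the rail's top at stand x = 0, z = 190 mm. The rail: bar on edge, 6 mm wide (y -3 to +3), 16 mm high, x = -264 to +264, sloping down 0.087 rad towards +x. Clamps set its height: the real top lies up to 20 mm above or below this point, NOT shown in any reading. Soft mounts: gives about 1 mm per 3 N, at most 7 mm down.
- load_spot (a point): Point on the base board (stand x = -145 mm, z = 18) below the open uphill part of the rail, where a hanger can be put on. There is room for the hanger's origin from stand x = -175 to -120 mm, between the uphill post and the gate.
- gate_spot (a point): Point on the base board below the spring gate (stand x = -60 mm): round steel finger 5 mm thick, hanging from 34 down to 9 mm above the rail's top, swings downhill only, a few N to open, for each wheel in turn. From it a keeper bar, 6 mm wide, 30 to 38 mm above the rail's top, runs to the stop: no hanging on there. The hanger is through once its origin is beyond stand x = 0.
- stop_spot (a point): Point on the base board below the face of the rubber stop at the rail's low end (stand x = 185 mm). When the front wheel rests on it the hanger's origin is at stand x = about 128 mm. Released beyond the gate, the hanger rolls there by its own weight in about a second.
- sander: Yellow and black random-orbit sander standing on its pad, 124 mm wide, 145 mm tall, side stub to 90 mm from the middle. Origin: centre of the underside. Not to be disturbed.
- glue: White plastic bottle, 52 mm wide, 150 mm tall. Origin: centre of the underside. Not to be disturbed.
- offcut: Wood offcut 120 x 50 x 30 mm lying on the bench. Origin: centre of the underside. Not to be disturbed.
Things that resemble listed ones, but are neither listed nor needed, are in the scene too. What is shaped like the hanger but orange or turquoise is not meant.

How it is judged:
By the outcome, as a careful person would: the job done as asked, in the order asked, and still so for the second after the job is handed in, with the robot touching nothing.
It also fails if it takes over 64 s, if anything falls off the work surface, if the arm or the gripper's body presses on something with over 40 N, if the wrist force passes 120 N, or if a joint passes its speed limit or range.

### The arm

A 6-joint arm with a two-finger parallel gripper is mounted at the origin on the work surface. World frame = base frame: x ahead of the robot, y to its left, z up, the work surface at z = 0. Lengths are in m, angles in rad, forces in N, time in s.
With the tool pointing down it reaches from about 0.35 to 0.975 m from the base axis. Payload 17.4 kg.
Tool frame: the origin (TCP) lies at the very end of the fingers, on their centre line; the grasp point (between the pads) lies 19 mm behind it; x points along the fingers, z is the direction in which the jaws open and shut, and the axes are right-handed (so a half turn about x gives the same grasp; the last joint's range is limited). The gripper opens to 85 mm and grips with 20 to 120 N. Pads are 22 mm wide; open, the fingers measure 114 mm over their backs; the gripper's body (76 mm by 85 mm) begins 54 mm behind the grasp point. The pads swing forward as they close: fully open they stand 13 mm farther back than shut.
Start: joints at [1.092, 0.116, 1.442, -0, 1.584, -0.038], TCP at [0.288, 0.61, 0.205] pointing down, gripper open.
Joint ranges: [-2.83, 2.83], [-0.83, 2.19], [0.07, 2.5], [-1.14, 4.28], [0.01, 3], [-2.97, 2.97]. Speed limits (rad/s): [1.89, 1.89, 2.22, 3.14, 3.14, 3.14].

### API

Orientations are given as a unit quaternion [w, x, y, z].
In Python, from workcell import arm, eyes gives the robot as it stands. The module is installed in compiled form; this text tells all that it offers.
- The arm moves only by the tool carry_out, never from a script. Its arguments are lists of equal length, an entry for each row: "travel": the shift along the tool's x, y, z in m, a list of three; "spin": the turn about the tool's x in units of 6 degrees (1.0 is 6 degrees). A call has 1 to 10 rows; each row is the pose to reach, as a shift and turn from the pose commanded when the call began, along the tool's axes at that moment; what a row does not reach only later rows make up. A row lasts 1/10 s, in which the tool goes at most 50 mm and 8.59 degrees, less where a joint would pass 70% of its speed; a pose out of reach is approached as far as the arm can. A call with a gripper value outside its range is refused whole. "gripper" is the finger opening in m, from 0 to 0.0854, set as the call begins (left out, the last holds). The fingers move at their own pace and stop on an object; "grip_force" is the grip in N (left out, the last holds). Time passes only in rows, so rows that repeat a pose let the fingers close. It gives the time, the measured TCP pose, the force and the opening at its end, in the units of the state.
- arm.sense(): the state, without advancing time (a new reading comes with each control period).
- eyes.camera(name): name is "scene" or "top"; returns the picture (384x512x3 uint8, red, green, blue); there is no depth.
- eyes.camera_params(name): a dict with "fx", "fy", "cx", "cy" (pixels), "camera_from_world" (4x4, takes a point from world to camera coordinates). Camera axes: x right, y down, z forward; pixel columns grow to the right and rows downward; lengths in m; the calibration is good to about 2 mm. A picture is of the moment at which its call begins. camera_params takes no time and is no camera call.
- arm.job_done(): hands the job in, once; it reports no verdict.
The state is a dict: "t": time; "qpos": joint angles; "qd": joint speeds; "tau": joint torques, N m; "tcp_pos": TCP position; "ee_rot": TCP orientation; "contact_force": force on the tool from outside, world axes, zero at the start; "wrist_torque": the same for the moment, N m; "grip_width": finger opening in m.
Only numpy, scipy, OpenCV 4.12 (cv2) and the standard library are available. Lean on these libraries where they do the work, as an engineer would, in place of code of your own. Each camera call takes 0.05 s, during which the arm holds its last target.

## Working session

There is one attempt and no reset: what is moved stays moved. The work goes in short steps, Python scripts to look and compute and a tool call to move; the robot and the scene stay as the last step left them, time stands still between calls to the robot, and variables do not carry over. Pictures are saved under pics/ and viewed, and the job is handed in when it is done.

Besides the shell and the picture viewer there is one more tool, called after "Request:" by a JSON object that holds its "fn" and its "kwargs". carry_out: Moves the arm, as the interface text tells. Its arguments: {"type":"object","properties":{"travel":{"type":"array","items":{"type":"array","items":{"type":"number"}}},"spin":{"type":"array","items":{"type":"number"}},"gripper":{"type":"number"},"grip_force":{"type":"number"}},"required":["travel","spin"]}

```bash
mkdir -p pics; python3 - <<'E'
from workcell import arm, eyes
import cv2, numpy as np
s=arm.sense()
for k,v in s.items(): print(k,np.round(v,4))
for n in ("scene","top"):
    im=eyes.camera(n); cv2.imwrite(f"pics/{n}0.png",im[:,:,::-1])
    p=eyes.camera_params(n); print(n,p["fx"],p["fy"],p["cx"],p["cy"]); print(np.round(p["camera_from_world"],4))
E
```

```text
t 0.0
qpos [ 1.0922  0.1165  1.4423  0.      1.584  -0.0378]
qd [-0.0016 -0.0011  0.0013  0.0011  0.0001 -0.0007]
tau [-3.00000e-04 -7.31980e+01 -6.32501e+01  0.00000e+00  6.20000e-03
 -0.00000e+00]
tcp_pos [0.2879 0.6103 0.2046]
ee_rot [ 0.5969 -0.3788  0.5976  0.3784]
contact_force [ 0.2114  0.2169 -0.0866]
wrist_torque [ 0.0103 -0.0029 -0.0131]
grip_width 0.085
scene 431.4331351753201 431.4331351753201 252.72900141961853 191.20711598332562
[[ 0.3123  0.95    0.0045 -0.1834]
 [ 0.5205 -0.1671 -0.8374 -0.1362]
 [-0.7947  0.2639 -0.5466  1.9306]
 [ 0.      0.      0.      1.    ]]
top 388.12304783758475 388.12304783758475 256.72458632262936 195.9184263404996
[[ 0.0279 -0.9996  0.0045  0.0192]
 [-0.998  -0.0281 -0.0559  0.4812]
 [ 0.056  -0.003  -0.9984  1.1032]
 [ 0.      0.      0.      1.    ]]
```

View pics/scene0.png

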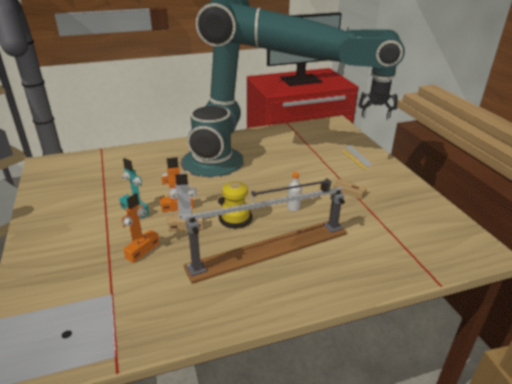

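View pics/top0.png

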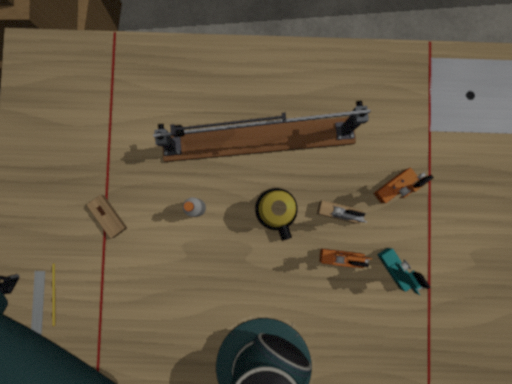

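```bash
python3 - <<'E'
import cv2
s=cv2.imread("pics/scene0.png"); t=cv2.imread("pics/top0.png")
cv2.imwrite("pics/c1.png",cv2.resize(s[150:290,110:260],None,fx=5,fy=4.28,interpolation=2) if 0 else cv2.resize(s[150:250,110:240],None,fx=6,fy=6,interpolation=2))
cv2.imwrite("pics/c2.png",cv2.resize(s[170:290,170:370],None,fx=4,fy=4,interpolation=2))
cv2.imwrite("pics/c3.png",cv2.resize(t[90:170,145:385],None,fx=3.33,fy=3.33,interpolation=2))
cv2.imwrite("pics/c4.png",cv2.resize(t[180:240,240:380],None,fx=5,fy=5,interpolation=2))
E
```

```text
(no output)
```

View pics/c1.png

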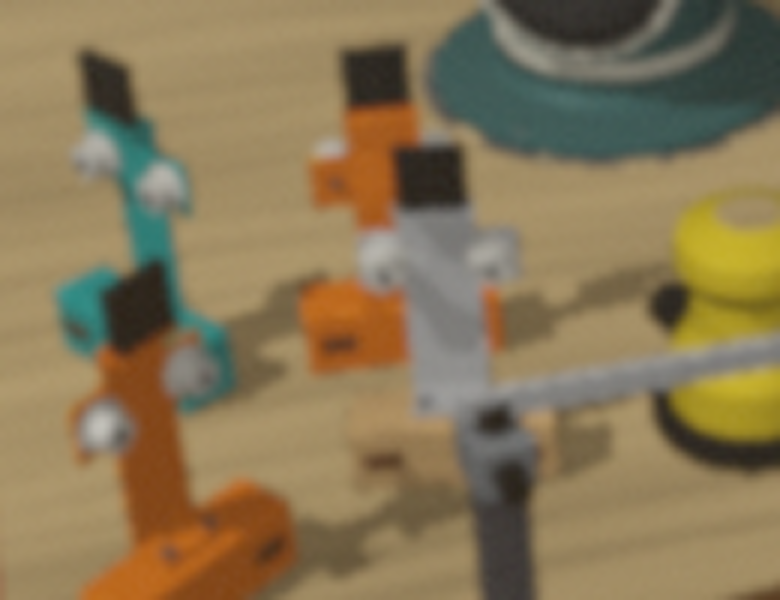

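View pics/c2.png

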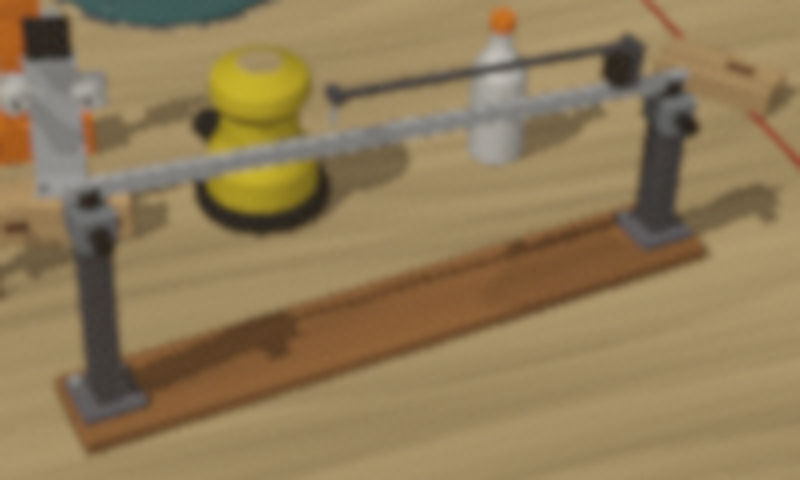

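View pics/c3.png

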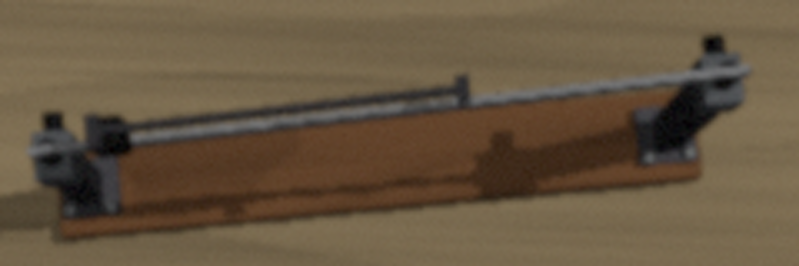

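View pics/c4.png

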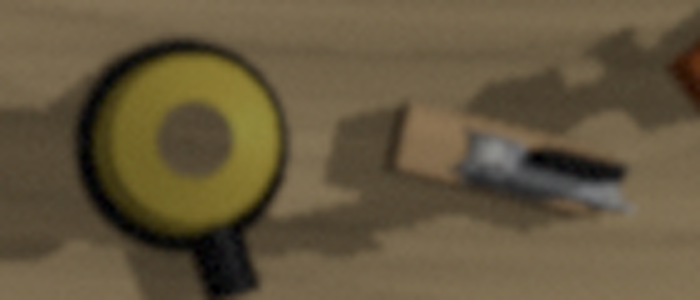

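```bash
cat > h.py <<'E'
import numpy as np, cv2
from scipy.optimize import least_squares
from workcell import arm, eyes
P={n:eyes.camera_params(n) for n in("scene","top")}
def proj(n,X):
    p=P[n];X=np.atleast_2d(X);c=X@p["camera_from_world"][:3,:3].T+p["camera_from_world"][:3,3]
    return np.c_[p["fx"]*c[:,0]/c[:,2]+p["cx"],p["fy"]*c[:,1]/c[:,2]+p["cy"]]
def cen(n):
    T=P[n]["camera_from_world"];return -T[:3,:3].T@T[:3,3]
def ray(n,u):
    p=P[n];d=np.array([(u[0]-p["cx"])/p["fx"],(u[1]-p["cy"])/p["fy"],1]);d=p["camera_from_world"][:3,:3].T@d;return d/np.linalg.norm(d)
def tri(u,v):
    a,b=cen("scene"),cen("top");d,e=ray("scene",u),ray("top",v)
    s=np.linalg.lstsq(np.c_[d,-e],b-a,rcond=None)[0]
    p,q=a+s[0]*d,b+s[1]*e
    return (p+q)/2,np.linalg.norm(p-q)
def atz(n,u,z):
    c=cen(n);d=ray(n,u);return c+d*(z-c[2])/d[2]
def body(pose,L):
    x,y,a=pose[:3];c,s=np.cos(a),np.sin(a);L=np.atleast_2d(L)
    return np.c_[x+c*L[:,0]-s*L[:,1],y+s*L[:,0]+c*L[:,1],L[:,2]]
E
python3 - <<'E'
from h import *
np.set_printoptions(precision=4,suppress=True)
print(cen("scene"),cen("top"))
S=lambda a,b:(a/4+170,b/4+170)
T=lambda a,b:(a/3.333+145,b/3.333+90)
print("uphill end",tri(S(72,186),T(750,70)))
print("down end",tri(S(687,75),T(30,150)))
print("gate hinge",tri(S(335,93),T(462,92)))
print("board top near L/R (top)",atz("top",T(55,232),.018),atz("top",T(700,172),.018))
print("board scene", atz("scene",S(58,382),.018),atz("scene",S(92,443),.018),atz("scene",S(708,245),.018))
S=lambda a,b:(a/6+110,b/6+150)
T=lambda a,b:(a/5+240,b/5+180)
print("tab", tri(S(395,147),T(625,170)),tri(S(462,147),T(528,157)))
for q in((408,103),(392,172),(575,205)): print("block top",atz("top",T(*q),.045))
E
```

```text
[ 1.6624 -0.358   0.9421] [0.418  0.036  1.1283]
uphill end (array([ 0.6791, -0.2264,  0.2206]), np.float64(0.007317589162622799))
down end (array([0.6174, 0.2957, 0.171 ]), np.float64(0.005628544909763487))
gate hinge (array([ 0.6521, -0.0218,  0.2398]), np.float64(0.0045726283295443185))
board top near L/R (top) [0.5771 0.3094 0.018 ] [ 0.6454 -0.247   0.018 ]
board scene [ 0.6542 -0.2446  0.018 ] [ 0.7269 -0.2328  0.018 ] [0.657  0.3179 0.018 ]
tab (array([ 0.4346, -0.2187,  0.2171]), np.float64(0.006670331409675623)) (array([ 0.4384, -0.1788,  0.211 ]), np.float64(0.0019590357666876648))
block top [ 0.4707 -0.1489  0.045 ]
block top [ 0.4319 -0.1407  0.045 ]
block top [ 0.4164 -0.2431  0.045 ]
```

```bash
cat > fit.py <<'E'
from h import *
np.set_printoptions(precision=4,suppress=True)
S=lambda a,b:(a/6+110,b/6+150)
T=lambda a,b:(a/5+240,b/5+180)
def hp(ty): return [
 ("top",T(408,103),(60,-25,45)),("top",T(392,172),(60,15,45)),
 ("top",T(625,165),(-20,ty-5,217)),("top",T(528,150),(20,ty-5,217)),("top",T(625,180),(-20,ty+5,217)),
 ("scene",S(396,147),(-20,ty-5,217)),("scene",S(462,147),(20,ty-5,217)),("scene",S(402,207),(-20,ty-5,177)),("scene",S(470,207),(20,ty-5,177)),
 ("scene",S(381,262),(-30,-9,137)),("scene",S(493,257),(30,-9,137)),
 ("scene",S(352,400),(-60,-25,45)),("scene",S(348,458),(-60,-25,0)),("scene",S(415,412),(-20,-20,48)),
]
def res(p,L):
    return np.concatenate([(proj(n,body(p,np.array(X)/1000.))[0]-np.array(u)) for n,u,X in L])
for ty in(-5,0,5):
    L=hp(ty)
    r=least_squares(res,[.44,-.2,1.45],args=(L,),loss="soft_l1")
    print(ty,r.x,r.cost); 
    if ty==0:
        H=r.x; print(r.fun.reshape(-1,2)) 
S2=lambda a,b:(a/4+170,b/4+170)
T2=lambda a,b:(a/3.333+145,b/3.333+90)
def sp(h):
    z=lambda x:190+h-x*np.tan(.087)
    return [("top",T2(750,70),(-264,0,z(-264))),("top",T2(30,150),(264,0,z(264))),
    ("scene",S2(72,183),(-264,0,z(-264))),("scene",S2(687,73),(264,0,z(264))),
    ("top",T2(55,236),(-0+280,40,9)),("top",T2(700,177),(-280,40,9)),
    ("scene",S2(58,382),(-280,40,18)),("scene",S2(92,443),(-280,-40,18)),("scene",S2(708,245),(280,-40,18)),
    ("scene",S2(92,453),(-280,-40,0))]
f=lambda p:res(p,sp(p[3]))
r=least_squares(f,[.65,.033,1.69,0],loss="soft_l1"); print(r.x,r.cost);print(r.fun.reshape(-1,2)); St=r.x
np.savez("fit.npz",H=H,St=St)
# overlay
s=cv2.imread("pics/scene0.png"); t=cv2.imread("pics/top0.png")
def box(x0,x1,y0,y1,z0,z1):
    return np.array([(x,y,z) for x in(x0,x1) for y in(y0,y1) for z in(z0,z1)])/1000.
E_=[(0,1),(2,3),(4,5),(6,7),(0,2),(1,3),(4,6),(5,7),(0,4),(1,5),(2,6),(3,7)]
def draw(img,n,k,off,pose,b,col):
    q=(proj(n,body(pose,b))-off+.5)*k-.5
    for i,j in E_: cv2.line(img,tuple(np.int32(q[i]*8)),tuple(np.int32(q[j]*8)),col,1,16,3)
for n,im,off,k,nm in(("scene",s,(115,140),6,"os"),("top",t,(270,160),6,"ot")):
    c=cv2.resize(im[off[1]:off[1]+100,off[0]:off[0]+130],None,fx=k,fy=k,interpolation=2)
    draw(c,n,k,off,H,box(-60,60,-25,15,0,45),(0,0,255)); draw(c,n,k,off,H,box(-20,20,-5,5,177,217),(0,255,0))
    cv2.imwrite(f"pics/{nm}.png",c)
h=St[3]; rb=np.array([(x,y,190+h-dz-x*np.tan(.087)) for x in(-264,264) for y in(-3,3) for dz in(16,0)])/1000.
kb=np.array([(x,y,190+h+dz-x*np.tan(.087)) for x in(-60,185) for y in(-3,3) for dz in(30,38)])/1000.
for n,im,off,k,nm in(("scene",s,(170,170),4,"os2"),("top",t,(145,90),3.333,"ot2")):
    c=cv2.resize(im[off[1]:off[1]+(120 if n=="scene" else 80),off[0]:off[0]+(200 if n=="scene" else 240)],None,fx=k,fy=k,interpolation=2)
    draw(c,n,k,off,St,box(-280,280,-40,40,0,18),(0,0,255)); draw(c,n,k,off,St,rb,(0,255,0));draw(c,n,k,off,St,kb,(255,0,0))
    cv2.imwrite(f"pics/{nm}.png",c)
E
python3 fit.py
```

```text
-5 [ 0.4304 -0.1975  1.3039] 15.458282554473978
0 [ 0.4339 -0.1988  1.3547] 17.614785362372768
[[-1.2088 -0.1988]
 [-1.3422 -0.0998]
 [-1.1555  0.639 ]
 [ 1.6808 -0.4787]
 [-2.1197  1.7775]
 [-1.3843 -0.1573]
 [-0.0348 -0.7471]
 [-1.2449  0.2011]
 [-0.4197 -0.405 ]
 [ 0.2974  1.8936]
 [-0.368   1.7908]
 [-1.3739  4.1942]
 [ 0.629   4.8293]
 [-0.1391 -0.0414]]
5 [ 0.4378 -0.1998  1.4041] 21.605371414235588
[0.6484 0.0369 1.693  6.8802] 9.054834628376167
[[-2.1415 -0.9358]
 [-2.7226 -0.3146]
 [-0.733   0.9686]
 [-0.0193 -0.3696]
 [ 0.5243  0.1138]
 [-1.2048 -0.0354]
 [-1.0672 -2.2976]
 [-1.3902 -0.8214]
 [ 0.0433 -0.6293]
 [-0.9526  1.0283]]
```

View pics/os.png

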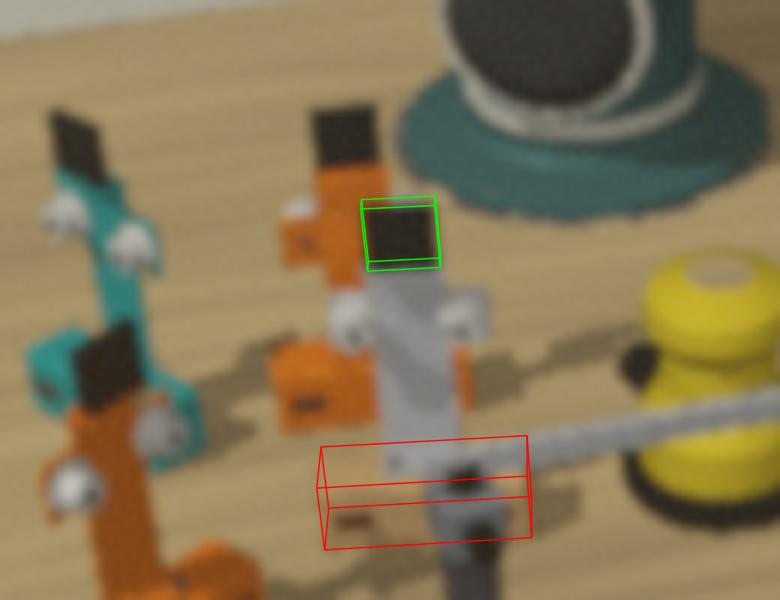

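View pics/ot.png

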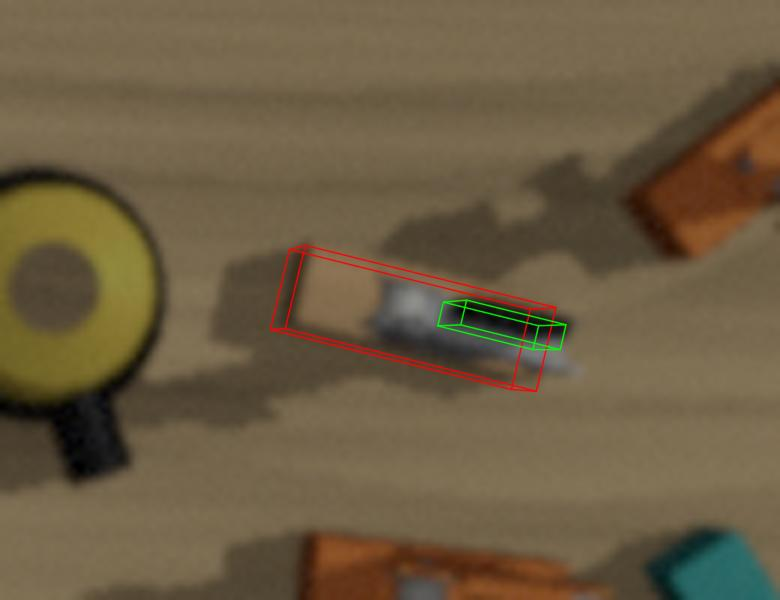

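View pics/os2.png

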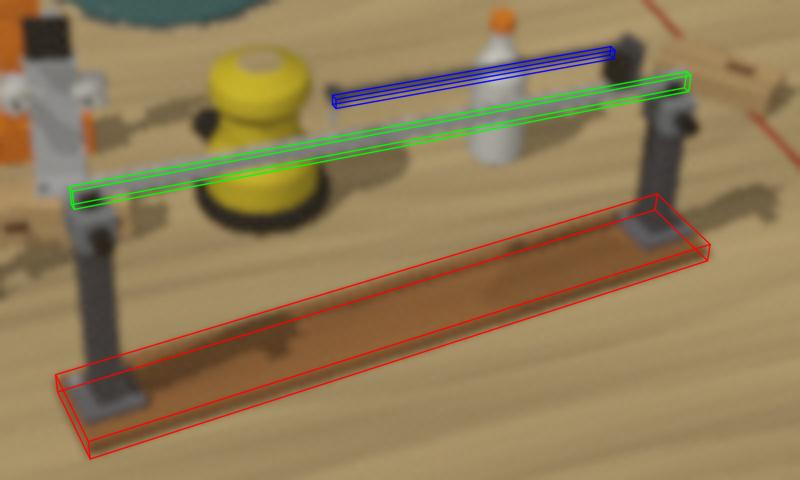

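View pics/ot2.png

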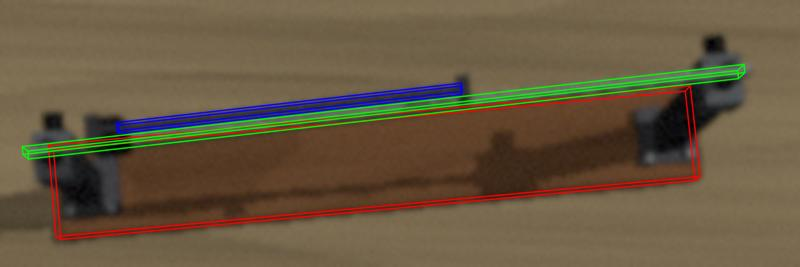

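```bash
python3 - <<'E'
import cv2
s=cv2.imread("pics/scene0.png"); t=cv2.imread("pics/top0.png")
cv2.imwrite("pics/z1.png",cv2.resize(s[170:235,160:220],None,fx=9,fy=9,interpolation=0))
cv2.imwrite("pics/z2.png",cv2.resize(t[195:225,310:372],None,fx=12,fy=12,interpolation=0))
E
```

```text
(no output)
```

View pics/z1.png

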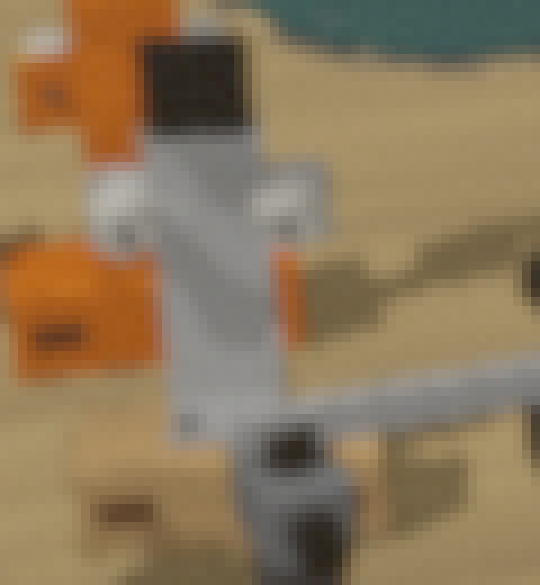

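View pics/z2.png

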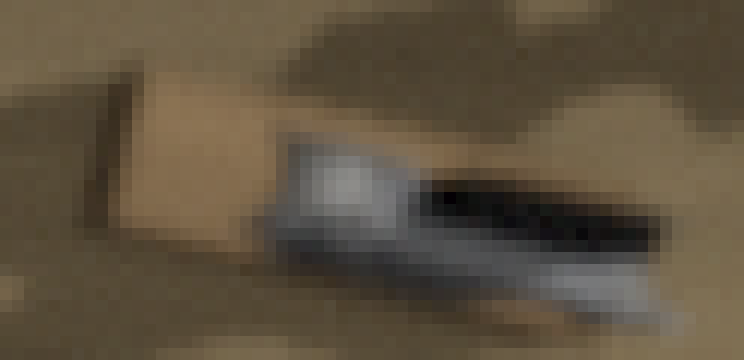

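```bash
python3 - <<'E'
import re
s=open("fit.py").read()
i=s.index("def hp"); j=s.index("def res")
s=s[:i]+'''S=lambda a,b:(a/9-.5+160,b/9-.5+170)
T=lambda a,b:(a/12-.5+310,b/12-.5+195)
def hp(ty): return [
 ("top",T(145,72),(60,-25,45)),("top",T(108,225),(60,15,45)),
 ("top",T(658,235),(-20,ty,217)),("top",T(420,194),(20,ty,177)),
 ("scene",S(144,40),(-20,ty-5,217)),("scene",S(245,40),(20,ty-5,217)),("scene",S(150,135),(-20,ty-5,177)),("scene",S(254,135),(20,ty-5,177)),
 ("scene",S(122,212),(-30,-9,137)),("scene",S(290,204),(30,-9,137)),
 ("scene",S(75,455),(-60,-25,45)),("scene",S(85,545),(-60,-25,0)),
]
'''+s[j:]
s=s.replace("S2=lambda a,b:(a/4+170,b/4+170)","S2=lambda a,b:(a/4-.4+170,b/4-.4+170)").replace("(a/3.333+145,b/3.333+90)","(a/3.333-.35+145,b/3.333-.35+90)")
s=s.replace('("scene",S2(687,73)','("scene",S2(335,88),(-60,0,z(-60)+38)),("top",T2(462,88),(-60,0,z(-60)+38)),("scene",S2(687,73)')
open("fit.py","w").write(s)
E
python3 fit.py
```

```text
-5 [ 0.4314 -0.1986  1.299 ] 6.750337588455601
0 [ 0.4344 -0.1996  1.3209] 8.565715228398565
[[-0.4142 -0.8892]
 [-1.1314  0.1312]
 [-0.6793  1.7024]
 [-1.1459  0.7162]
 [-1.155   0.4087]
 [-0.0443  0.0303]
 [-0.6781  0.2118]
 [-0.0907 -0.1779]
 [ 0.4447  2.4618]
 [-0.2426  2.7473]
 [-0.965   0.5897]
 [-0.7339  0.888 ]]
5 [ 0.4377 -0.2006  1.3603] 12.427142264489273
[ 0.648   0.0368  1.6926 10.0662] 8.0904137910451
[[-1.3192 -0.7247]
 [-2.6522 -0.1063]
 [-0.5308  0.3538]
 [-0.3675  1.2929]
 [ 0.0099 -0.5001]
 [ 0.3999 -0.8249]
 [ 0.9228  0.576 ]
 [-0.7946  0.508 ]
 [-0.759  -2.0032]
 [-1.0999 -0.5337]
 [ 0.3494 -0.2738]
 [-0.6617  1.3155]]
```

View pics/os.png

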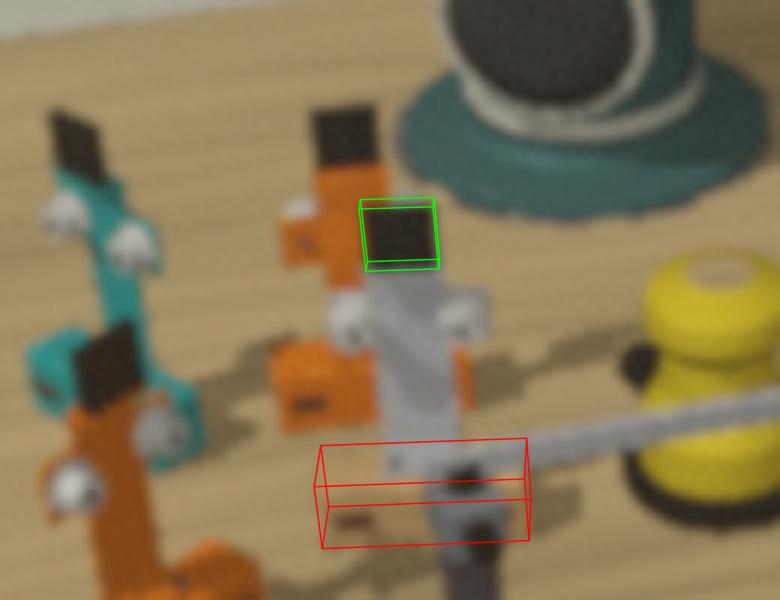

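View pics/ot.png

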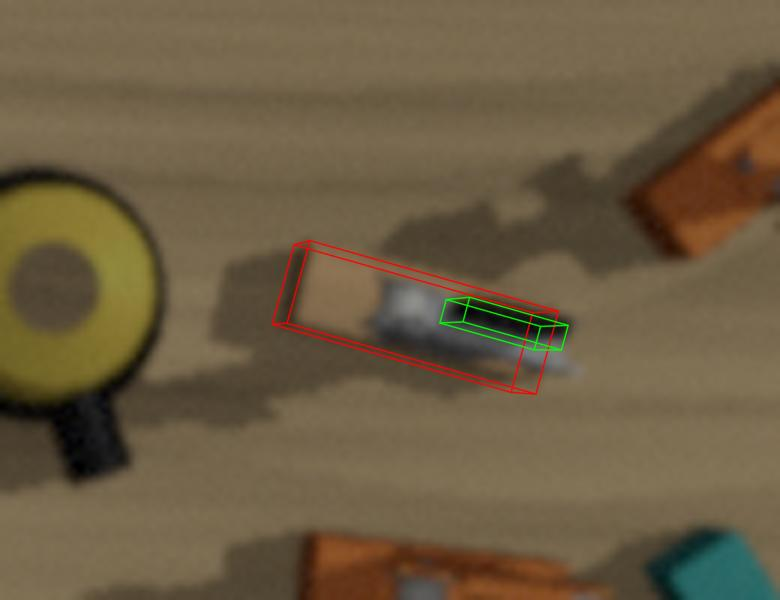

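View pics/os2.png

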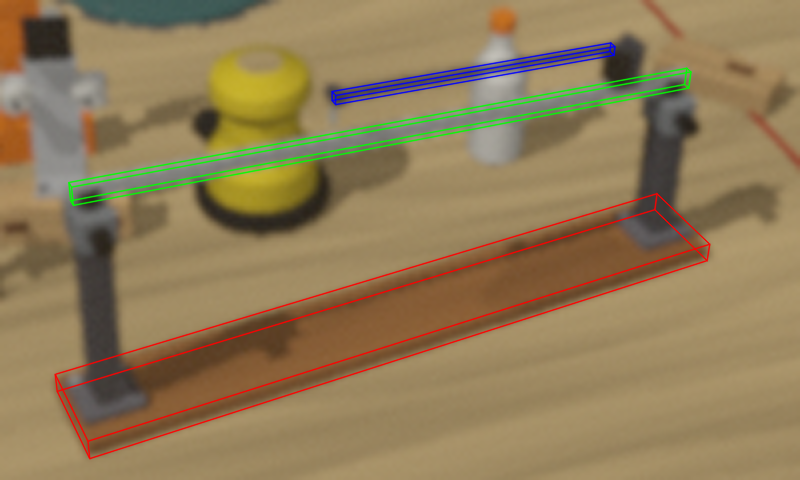

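View pics/ot2.png

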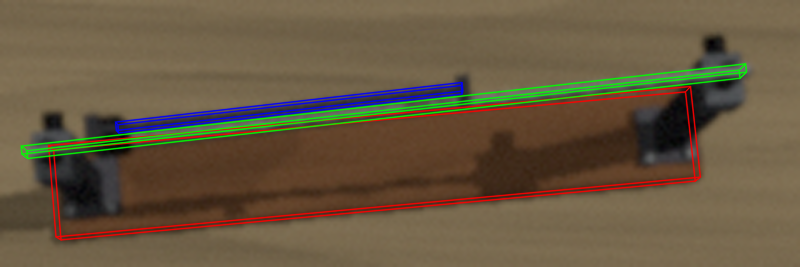

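```bash
sed -i 's/S(122,212),(-30/S(126,237),(-30/; s/S(290,204),(30/S(289,229),(30/' fit.py; python3 fit.py; cat >> h.py <<'E'
from scipy.spatial.transform import Rotation as R
np.set_printoptions(precision=4,suppress=True)
def Rt(s=None):
    s=s or arm.sense(); q=s["ee_rot"]; return R.from_quat([q[1],q[2],q[3],q[0]]).as_matrix()
E
python3 - <<'E'
from h import *
print(Rt())
E
```

```text
-5 [ 0.4324 -0.1989  1.3087] 4.177352861466954
0 [ 0.4354 -0.1998  1.3344] 4.7218121910990805
[[-0.5263 -1.006 ]
 [-1.0574  0.0657]
 [-0.5593  1.1591]
 [-1.0855  0.4079]
 [-1.1497  0.6131]
 [-0.0207  0.1497]
 [-0.6719  0.421 ]
 [-0.067  -0.0558]
 [ 0.0179 -0.0797]
 [-0.0885  0.072 ]
 [-0.9006  0.9088]
 [-0.6692  1.2123]]
5 [ 0.4385 -0.2007  1.3703] 7.751701629392128
[ 0.648   0.0368  1.6926 10.0662] 8.0904137910451
[[-1.3192 -0.7247]
 [-2.6522 -0.1063]
 [-0.5308  0.3538]
 [-0.3675  1.2929]
 [ 0.0099 -0.5001]
 [ 0.3999 -0.8249]
 [ 0.9228  0.576 ]
 [-0.7946  0.508 ]
 [-0.759  -2.0032]
 [-1.0999 -0.5337]
 [ 0.3494 -0.2738]
 [-0.6617  1.3155]]
[[-0.0005 -0.9044  0.4266]
 [-0.0009  0.4266  0.9044]
 [-1.      0.     -0.001 ]]
```

Request:
{"fn": "carry_out", "kwargs": {"travel": [[-0.045, 0, 0], [-0.09, -0.005, -0.007], [-0.095, -0.026, -0.037], [-0.095, -0.052, -0.073], [-0.095, -0.078, -0.11], [-0.095, -0.104, -0.146], [-0.095, -0.13, -0.183], [-0.095, -0.156, -0.22], [-0.095, -0.182, -0.256], [-0.095, -0.209, -0.293]], "spin": [0, 0.5, 1, 1.5, 2, 2.5, 3, 3.5, 4, 4], "gripper": 0.05, "grip_force": 40}}

```text
t: 1.1
tcp_pos: [0.3517, 0.2547, 0.3001]
ee_rot: [0.663, -0.246, 0.663, 0.246]
contact_force: [0.4, -0.3, -0.1]
grip_width: 0.05
```

```bash
cat > go.py <<'E'
import sys
from h import *
# go.py x y z yaw_deg(jaw axis): prints tool-axis shift and spin from measured pose
x,y,z,yaw=map(float,sys.argv[1:5]); s=arm.sense(); r=Rt(s)
cur=np.degrees(np.arctan2(r[1,2],r[0,2])); d=np.array([x,y,z])-s["tcp_pos"]
print("t",s["t"],"tcp",s["tcp_pos"],"yaw",cur,"q",s["qpos"],"F",s["contact_force"],"w",s["grip_width"])
print("shift",r.T@d,"dyaw",yaw-cur,"spin units(-)",-(yaw-cur)/6); print(r)
E
python3 go.py .435 -.2 .3 -13
```

```text
t 1.1 tcp [0.3517 0.2547 0.3001] yaw 40.66432038311029 q [ 0.568  -0.4244  1.7698 -0.      1.7962 -0.1418] F [ 0.4247 -0.3373 -0.1086] w 0.050027887761204905
shift [ 0.0001 -0.3991 -0.2331] dyaw -53.66432038311029 spin units(-) 8.944053397185048
[[ 0.     -0.6516  0.7585]
 [-0.      0.7585  0.6516]
 [-1.     -0.     -0.    ]]
```

Request:
{"fn": "carry_out", "kwargs": {"travel": [[0, -0.04, -0.023], [0, -0.08, -0.047], [0, -0.12, -0.07], [0, -0.16, -0.093], [0, -0.2, -0.117], [0, -0.24, -0.14], [0, -0.28, -0.163], [0, -0.32, -0.187], [0, -0.36, -0.21], [0, -0.399, -0.233]], "spin": [0.9, 1.8, 2.7, 3.6, 4.5, 5.4, 6.3, 7.2, 8.1, 8.95]}}

```text
t: 2.1
tcp_pos: [0.4357, -0.2002, 0.3001]
ee_rot: [0.702, 0.081, 0.702, -0.081]
contact_force: [1.2, 0.8, 0.2]
grip_width: 0.0499
```

```bash
python3 go.py .435 -.2 .3 -13; python3 - <<'E'
from h import *
s=cv2.cvtColor(eyes.camera("scene"),4);t=cv2.cvtColor(eyes.camera("top"),4)
cv2.imwrite("pics/scene1.png",s);cv2.imwrite("pics/top1.png",t)
st=arm.sense();p=st["tcp_pos"];print(p,proj("scene",p),proj("top",p))
cv2.imwrite("pics/d1.png",cv2.resize(s[130:230,140:240],None,fx=6,fy=6,interpolation=2))
cv2.imwrite("pics/d2.png",cv2.resize(t[170:250,290:400],None,fx=7,fy=7,interpolation=2))
E
```

```text
t 2.1 tcp [ 0.4357 -0.2002  0.3001] yaw -13.20861598814509 q [-0.484  -0.3219  1.6947  0.0001  1.7686 -0.2534] F [1.165  0.819  0.2463] w 0.04992148030548215
shift [ 0.0001  0.     -0.0007] dyaw 0.2086159881450893 spin units(-) -0.034769331357514886
[[ 0.0001  0.2285  0.9735]
 [ 0.      0.9735 -0.2285]
 [-1.      0.      0.0001]]
[ 0.4358 -0.202   0.2989] [[177.7067 151.4916]] [[366.4806 212.3958]]
```

View pics/d1.png

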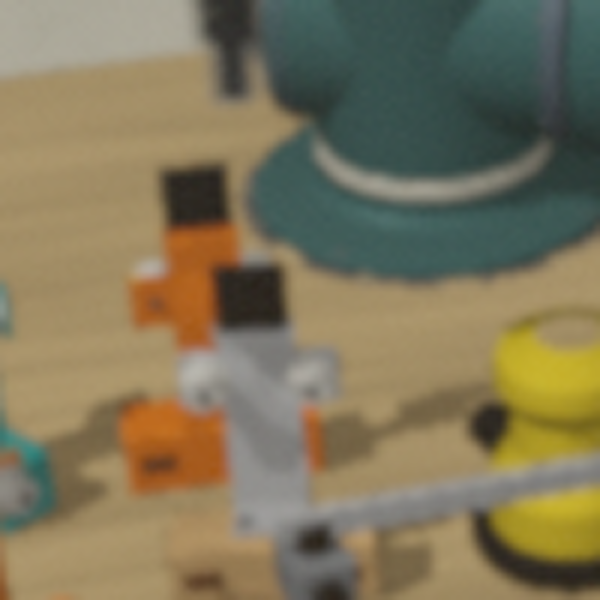

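View pics/d2.png

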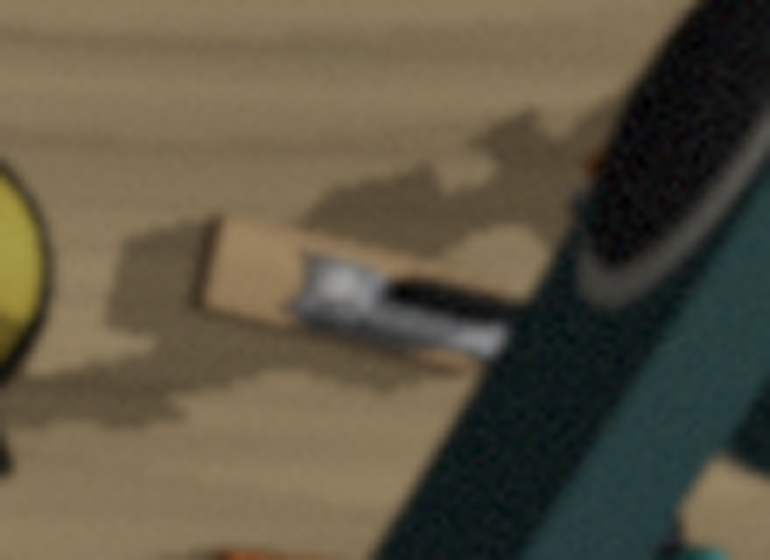

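Request:
{"fn": "carry_out", "kwargs": {"travel": [[0.02, 0, 0], [0.045, 0, 0], [0.07, 0, 0], [0.09, 0, 0], [0.105, 0, 0], [0.115, 0, 0], [0.115, 0, 0], [0.115, 0, 0]], "spin": [0, 0, 0, 0, 0, 0, 0, 0]}}

```text
t: 3.0
tcp_pos: [0.4361, -0.1981, 0.1861]
ee_rot: [0.703, 0.08, 0.702, -0.08]
contact_force: [1.0, -0.5, 0.1]
grip_width: 0.0501
```

```bash
python3 go.py .435 -.2 .3 -13; python3 - <<'E'
from h import *
s=cv2.cvtColor(eyes.camera("scene"),4)
cv2.imwrite("pics/d3.png",cv2.resize(s[130:230,140:240],None,fx=6,fy=6,interpolation=2))
E
```

```text
t 3.0 tcp [ 0.4361 -0.1981  0.1861] yaw -12.943927404907223 q [-0.4796 -0.317   1.8737 -0.      1.5842 -0.2536] F [ 0.9856 -0.4952  0.0917] w 0.05014087691439486
shift [-0.1139 -0.0022 -0.0006] dyaw -0.05607259509277718 spin units(-) 0.009345432515462862
[[ 0.0006  0.224   0.9746]
 [-0.0003  0.9746 -0.224 ]
 [-1.     -0.0002  0.0007]]
```

View pics/d3.png

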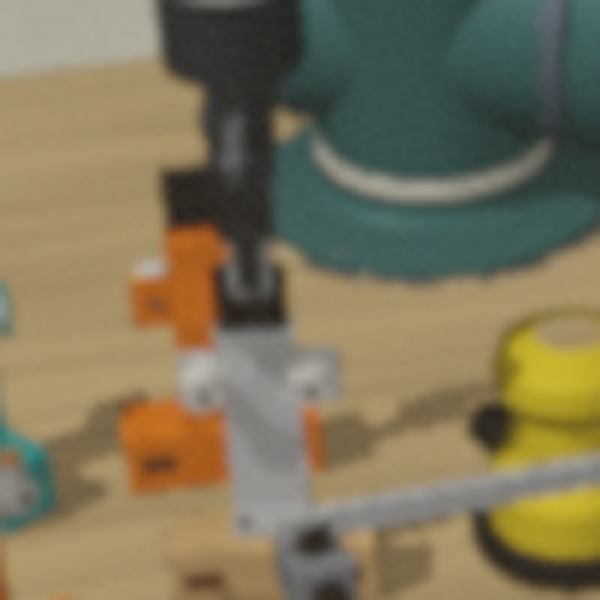

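Request:
{"fn": "carry_out", "kwargs": {"travel": [[0.002, 0, 0], [0.002, 0, 0], [0.002, 0, 0], [0.002, 0, 0], [0.002, 0, 0], [0.002, 0, 0], [0.002, 0, 0], [0.002, 0, 0]], "spin": [0, 0, 0, 0, 0, 0, 0, 0], "gripper": 0.0, "grip_force": 40}}

```text
t: 3.85
tcp_pos: [0.4361, -0.1981, 0.1837]
ee_rot: [0.703, 0.08, 0.702, -0.08]
contact_force: [0.5, 0.2, 6.3]
grip_width: 0.0088
```

```bash
python3 go.py .435 -.2 .3 7
```

```text
t 3.85 tcp [ 0.4361 -0.1981  0.1837] yaw -12.95508018035837 q [-0.4797 -0.3164  1.877   0.      1.5803 -0.2536] F [0.4969 0.1627 6.2727] w 0.008832369925495064
shift [-0.1163 -0.0021 -0.0005] dyaw 19.955080180358372 spin units(-) -3.3258466967263955
[[ 0.0006  0.2242  0.9745]
 [-0.0003  0.9745 -0.2242]
 [-1.     -0.0002  0.0007]]
```

Request:
{"fn": "carry_out", "kwargs": {"travel": [[-0.01, 0, 0], [-0.025, 0, 0], [-0.045, 0, 0], [-0.065, 0, 0], [-0.085, 0, 0], [-0.105, 0, 0], [-0.116, 0, 0], [-0.118, 0, 0], [-0.118, 0, 0]], "spin": [0, 0, 0, 0, 0, 0, 0, 0, 0]}}

```text
t: 4.75
tcp_pos: [0.4359, -0.198, 0.301]
ee_rot: [0.702, 0.08, 0.703, -0.08]
contact_force: [-0.2, 0.8, -4.4]
grip_width: 0.0082
```

```bash
cat > st.py <<'E'
import sys
from h import *
# st.py : tcp in stand frame ; st.py x y z(mm): shift in tool axes to get TCP there (stand frame, z world)
St=np.load("fit.npz")["St"]; s=arm.sense(); r=Rt(s)
c,sn=np.cos(St[2]),np.sin(St[2]); A=np.array([[c,-sn,0],[sn,c,0],[0,0,1]])
o=np.array([St[0],St[1],0]); p=A.T@(s["tcp_pos"]-o)*1000
yaw=np.degrees(np.arctan2(r[1,2],r[0,2]))
print("t %.2f stand tcp %s yaw %.2f want %.2f F stand %s w %.4f"%(s["t"],p.round(1),yaw,np.degrees(St[2])-90,(A.T@s["contact_force"]).round(2),s["grip_width"]), "Tq",(A.T@s["wrist_torque"]).round(3))
if len(sys.argv)>3:
    w=A@(np.array(list(map(float,sys.argv[1:4])))/1000)+o
    print("world",w,"shift",r.T@(w-s["tcp_pos"]),"spin",-(np.degrees(St[2])-90-yaw)/6)
E
python3 st.py -128 70 300
```

```text
t 4.75 stand tcp [-207.3  239.1  301. ] yaw -12.95 want 6.98 F stand [ 0.84  0.06 -4.37] w 0.0082 Tq [ 0.005 -0.029 -0.034]
world [ 0.5941 -0.0988  0.3   ] shift [0.001  0.1321 0.1319] spin -3.322127134414901
```

Request:
{"fn": "carry_out", "kwargs": {"travel": [[0, 0.01, 0.01], [0, 0.03, 0.03], [0, 0.05, 0.05], [0, 0.07, 0.07], [0, 0.09, 0.09], [0, 0.11, 0.11], [0, 0.125, 0.125], [0, 0.132, 0.132], [0, 0.132, 0.132]], "spin": [-0.4, -0.8, -1.3, -1.8, -2.3, -2.7, -3.1, -3.32, -3.32]}}

```text
t: 5.65
tcp_pos: [0.5948, -0.098, 0.3]
ee_rot: [0.705, -0.044, 0.706, 0.044]
contact_force: [0.5, 0.4, -3.8]
grip_width: 0.0081
```

```bash
python3 st.py -128 30 300; python3 - <<'E'
from h import *
s=cv2.cvtColor(eyes.camera("scene"),4);t=cv2.cvtColor(eyes.camera("top"),4)
cv2.imwrite("pics/scene2.png",s)
cv2.imwrite("pics/e1.png",cv2.resize(s[120:240,160:300],None,fx=5,fy=5,interpolation=2))
cv2.imwrite("pics/e2.png",cv2.resize(t[90:210,240:400],None,fx=5,fy=5,interpolation=2))
E
```

```text
t 5.65 stand tcp [-127.3   69.2  300. ] yaw 7.10 want 6.98 F stand [ 0.36 -0.53 -3.81] w 0.0081 Tq [-0.024  0.01  -0.003]
world [ 0.6338 -0.0939  0.3   ] shift [-0.0001 -0.0008  0.0392] spin 0.020644108564018254
```

View pics/e1.png

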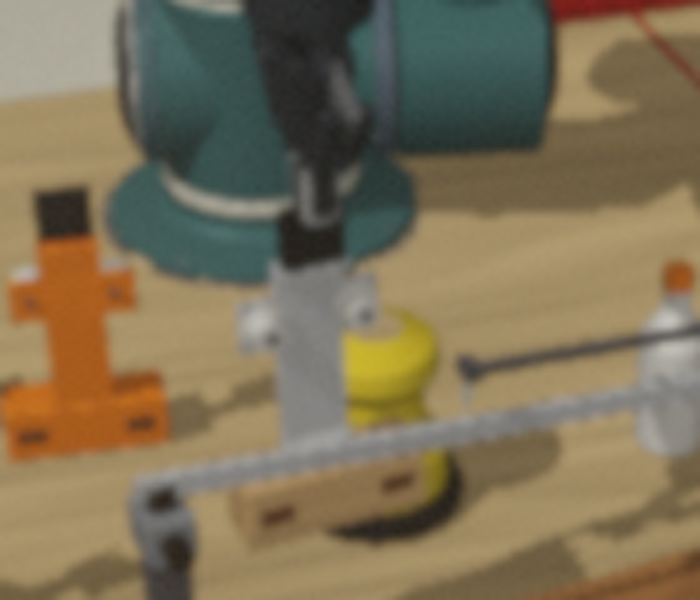

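View pics/e2.png

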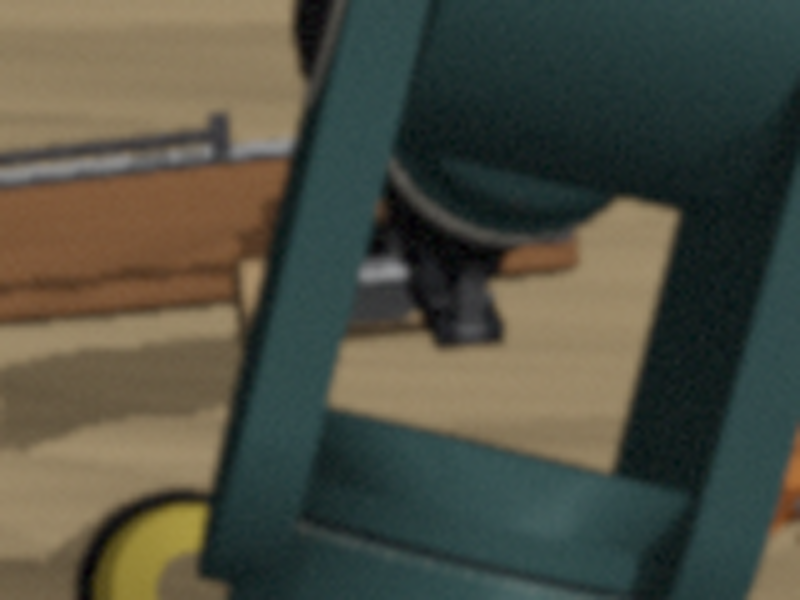

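Request:
{"fn": "carry_out", "kwargs": {"travel": [[0, 0, 0.01], [0, 0, 0.025], [0, 0, 0.04], [0, 0, 0.05], [0, 0, 0.056], [0, 0, 0.059], [0, 0, 0.059], [0, 0, 0.059]], "spin": [0, 0, 0, 0, 0, 0, 0, 0]}}

```text
t: 6.55
tcp_pos: [0.6524, -0.0919, 0.3015]
ee_rot: [0.706, -0.043, 0.706, 0.043]
contact_force: [0.1, 0.3, -4.0]
grip_width: 0.0084
```

```bash
python3 st.py -128 0 300; python3 - <<'E'
from h import *
s=cv2.cvtColor(eyes.camera("scene"),4)
cv2.imwrite("pics/f1.png",cv2.resize(s[140:260,170:300],None,fx=5,fy=5,interpolation=2))
E
```

```text
t 6.55 stand tcp [-128.3   11.2  301.5] yaw 6.96 want 6.98 F stand [ 0.24 -0.18 -3.95] w 0.0084 Tq [ 0.038 -0.035 -0.007]
world [ 0.6635 -0.0903  0.3   ] shift [0.0015 0.0003 0.0112] spin -0.003914438364177523
```

View pics/f1.png

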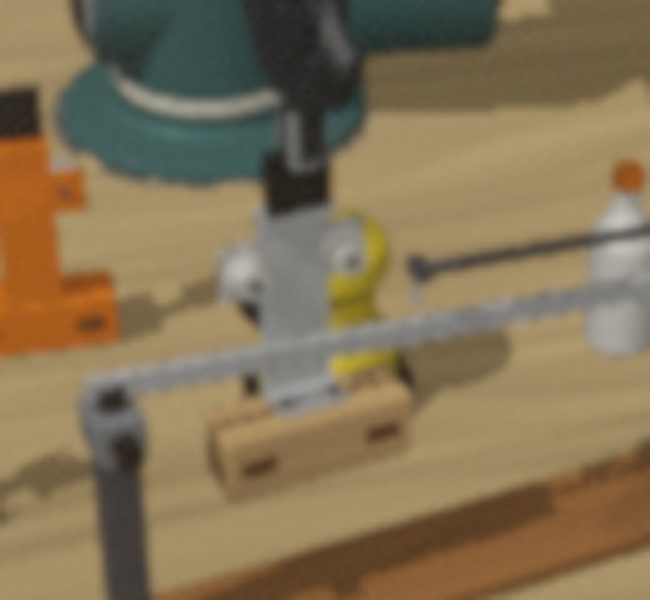

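Request:
{"fn": "carry_out", "kwargs": {"travel": [[0, 0, 0.004], [0, 0, 0.008], [0, 0, 0.012], [0, 0, 0.014], [0, 0, 0.014], [0, 0, 0.014]], "spin": [0, 0, 0, 0, 0, 0]}}

```text
t: 7.2
tcp_pos: [0.6666, -0.0902, 0.3012]
ee_rot: [0.706, -0.043, 0.706, 0.043]
contact_force: [-0.7, 0.7, -3.9]
grip_width: 0.0083
```

```bash
python3 st.py
```

```text
t 7.20 stand tcp [-128.3   -3.1  301.2] yaw 6.96 want 6.98 F stand [ 0.78  0.58 -3.92] w 0.0083 Tq [ 0.022  0.026 -0.004]
```

Request:
{"fn": "carry_out", "kwargs": {"travel": [[0, 0, 0.001], [0, 0, 0.002], [0, 0, 0.002], [0, 0, 0.002]], "spin": [0, 0, 0, 0]}}

```text
t: 7.6
tcp_pos: [0.6686, -0.0899, 0.3013]
ee_rot: [0.706, -0.043, 0.706, 0.043]
contact_force: [0.8, 0.7, -3.8]
grip_width: 0.0085
```

```bash
python3 st.py
```

```text
t 7.60 stand tcp [-128.2   -5.   301.3] yaw 6.97 want 6.98 F stand [ 0.57 -0.87 -3.79] w 0.0085 Tq [0.028 0.029 0.025]
```

Request:
{"fn": "carry_out", "kwargs": {"travel": [[0, 0, 0.001], [0, 0, 0.002], [0, 0, 0.002]], "spin": [0, 0, 0]}}

```text
t: 7.9
tcp_pos: [0.6707, -0.0896, 0.3012]
ee_rot: [0.706, -0.043, 0.706, 0.043]
contact_force: [-0.7, -0.1, -4.0]
grip_width: 0.0085
```

```bash
python3 st.py
```

```text
t 7.90 stand tcp [-128.2   -7.1  301.2] yaw 6.96 want 6.98 F stand [-0.06  0.74 -4.  ] w 0.0085 Tq [ 0.139 -0.016  0.004]
```

Request:
{"fn": "carry_out", "kwargs": {"travel": [[0, 0, 0.001], [0, 0, 0.0015], [0, 0, 0.0015]], "spin": [0, 0, 0]}}

```text
t: 8.2
tcp_pos: [0.6721, -0.0895, 0.3012]
ee_rot: [0.706, -0.043, 0.706, 0.043]
contact_force: [-1.5, -0.5, -4.4]
grip_width: 0.0084
```

```bash
python3 st.py
```

```text
t 8.20 stand tcp [-128.3   -8.5  301.2] yaw 6.96 want 6.98 F stand [-0.31  1.55 -4.4 ] w 0.0084 Tq [0.365 0.018 0.006]
```

Request:
{"fn": "carry_out", "kwargs": {"travel": [[0, 0, 0.001], [0, 0, 0.0015], [0, 0, 0.0015]], "spin": [0, 0, 0]}}

```text
t: 8.5
tcp_pos: [0.6735, -0.0893, 0.3012]
ee_rot: [0.706, -0.043, 0.706, 0.043]
contact_force: [-2.1, -0.6, -5.0]
grip_width: 0.0082
```

```bash
python3 st.py
```

```text
t 8.50 stand tcp [-128.3  -10.   301.2] yaw 6.96 want 6.98 F stand [-0.34  2.13 -4.96] w 0.0082 Tq [ 0.615  0.017 -0.039]
```

Request:
{"fn": "carry_out", "kwargs": {"travel": [[0, 0, -0.005], [0, 0, -0.0106], [0, 0, -0.0106], [0.005, 0, -0.0106], [0.01, 0, -0.0106], [0.015, 0, -0.0106], [0.016, 0, -0.0106], [0.016, 0, -0.0106]], "spin": [0, 0, 0, 0, 0, 0, 0, 0]}}

```text
t: 9.3
tcp_pos: [0.663, -0.0906, 0.2848]
ee_rot: [0.706, -0.043, 0.706, 0.043]
contact_force: [-0.2, -0.2, -4.5]
grip_width: 0.0083
```

```bash
python3 st.py;python3 - <<'E'
from h import *
s=cv2.cvtColor(eyes.camera("scene"),4)
cv2.imwrite("pics/f2.png",cv2.resize(s[160:240,190:280],None,fx=7,fy=7,interpolation=2))
E
```

```text
t 9.30 stand tcp [-128.2    0.6  284.8] yaw 6.97 want 6.98 F stand [-0.2   0.23 -4.48] w 0.0083 Tq [ 0.02   0.023 -0.02 ]
```

View pics/f2.png

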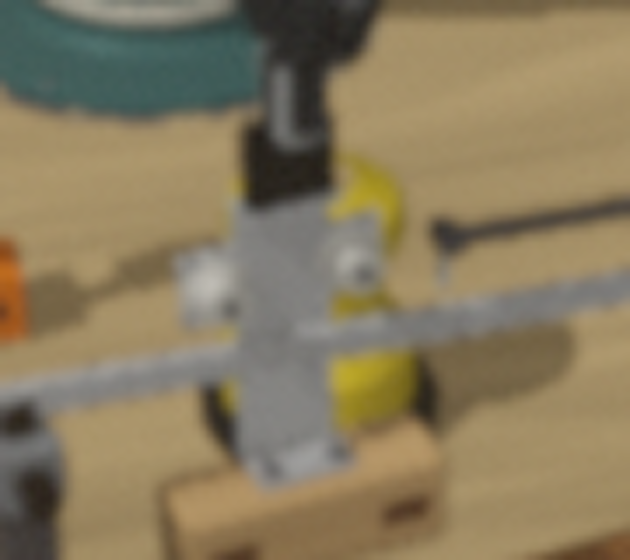

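Request:
{"fn": "carry_out", "kwargs": {"travel": [[0.003, 0, 0], [0.006, 0, 0], [0.009, 0, 0], [0.009, 0, 0]], "spin": [0, 0, 0, 0], "grip_force": 20}}

```text
t: 9.75
tcp_pos: [0.6629, -0.0906, 0.2756]
ee_rot: [0.706, -0.043, 0.706, 0.043]
contact_force: [0.2, -0.3, -4.5]
grip_width: 0.0086
```

```bash
python3 st.py
```

```text
t 9.75 stand tcp [-128.2    0.7  275.6] yaw 6.96 want 6.98 F stand [-0.28 -0.18 -4.54] w 0.0086 Tq [ 0.059 -0.023 -0.053]
```

Request:
{"fn": "carry_out", "kwargs": {"travel": [[0.001, 0, 0], [0.002, 0, 0], [0.002, 0, 0]], "spin": [0, 0, 0]}}

```text
t: 10.05
tcp_pos: [0.663, -0.0906, 0.2742]
ee_rot: [0.706, -0.043, 0.706, 0.043]
contact_force: [0.7, -0.5, -3.6]
grip_width: 0.0088
```

```bash
python3 st.py
```

```text
t 10.05 stand tcp [-128.2    0.6  274.2] yaw 6.96 want 6.98 F stand [-0.62 -0.6  -3.62] w 0.0088 Tq [ 0.008  0.029 -0.01 ]
```

Request:
{"fn": "carry_out", "kwargs": {"travel": [[0.001, 0, 0], [0.002, 0, 0], [0.002, 0, 0]], "spin": [0, 0, 0]}}

```text
t: 10.35
tcp_pos: [0.663, -0.0906, 0.2721]
ee_rot: [0.706, -0.043, 0.706, 0.043]
contact_force: [-0.1, 0.2, -4.2]
grip_width: 0.0083
```

```bash
python3 st.py
```

```text
t 10.35 stand tcp [-128.2    0.6  272.1] yaw 6.96 want 6.98 F stand [ 0.16  0.07 -4.17] w 0.0083 Tq [-0.019 -0.009  0.004]
```

Request:
{"fn": "carry_out", "kwargs": {"travel": [[0.001, 0, 0], [0.0015, 0, 0], [0.0015, 0, 0]], "spin": [0, 0, 0]}}

```text
t: 10.65
tcp_pos: [0.6631, -0.0906, 0.271]
ee_rot: [0.706, -0.043, 0.706, 0.043]
contact_force: [-1.6, -0.1, -2.7]
grip_width: 0.0086
```

```bash
python3 st.py
```

```text
t 10.65 stand tcp [-128.3    0.5  271. ] yaw 6.96 want 6.98 F stand [ 0.05  1.57 -2.67] w 0.0086 Tq [ 0.068  0.034 -0.   ]
```

Request:
{"fn": "carry_out", "kwargs": {"travel": [[0.001, 0, 0], [0.0015, 0, 0], [0.0015, 0, 0]], "spin": [0, 0, 0]}}

```text
t: 10.95
tcp_pos: [0.6631, -0.0906, 0.2696]
ee_rot: [0.706, -0.043, 0.706, 0.043]
contact_force: [0.4, 0.7, 1.3]
grip_width: 0.0088
```

```bash
python3 st.py
```

```text
t 10.95 stand tcp [-128.2    0.5  269.6] yaw 6.97 want 6.98 F stand [ 0.61 -0.43  1.26] w 0.0088 Tq [ 0.018 -0.025 -0.046]
```

Request:
{"fn": "carry_out", "kwargs": {"travel": [[0.001, 0, 0], [0.0015, 0, 0], [0.0015, 0, 0]], "spin": [0, 0, 0]}}

```text
t: 11.25
tcp_pos: [0.6631, -0.0906, 0.2682]
ee_rot: [0.706, -0.043, 0.706, 0.043]
contact_force: [0.5, 0.6, 4.1]
grip_width: 0.0088
```

```bash
python3 st.py
```

```text
t 11.25 stand tcp [-128.2    0.5  268.2] yaw 6.97 want 6.98 F stand [ 0.51 -0.54  4.14] w 0.0088 Tq [0.089 0.039 0.023]
```

```bash
python3 - <<'E'
from h import *
s=cv2.cvtColor(eyes.camera("scene"),4)
cv2.imwrite("pics/f3.png",cv2.resize(s[160:240,190:280],None,fx=7,fy=7,interpolation=2))
E
```

```text
(no output)
```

View pics/f3.png

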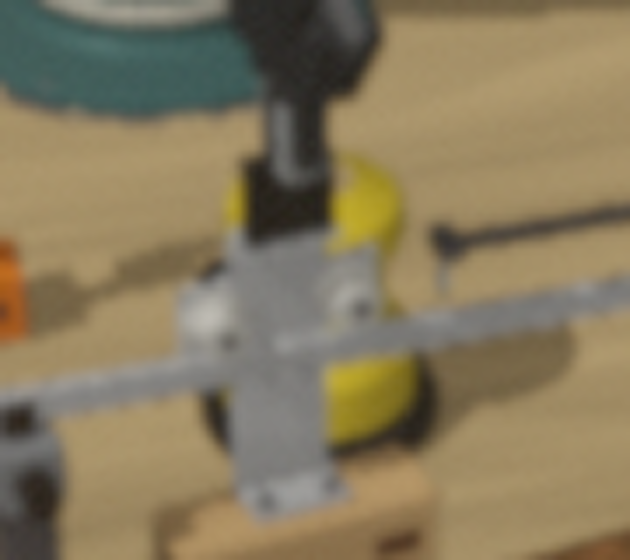

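Request:
{"fn": "carry_out", "kwargs": {"travel": [[-0.001, 0, -0.001], [-0.001, 0, -0.002], [-0.001, 0, -0.002]], "spin": [0, 0, 0]}}

```text
t: 11.6
tcp_pos: [0.6611, -0.0909, 0.2689]
ee_rot: [0.706, -0.043, 0.706, 0.043]
contact_force: [1.1, 1.2, 2.7]
grip_width: 0.0086
```

```bash
python3 st.py
```

```text
t 11.60 stand tcp [-128.3    2.5  268.9] yaw 6.96 want 6.98 F stand [ 1.08 -1.28  2.68] w 0.0086 Tq [-0.312  0.055  0.029]
```

Request:
{"fn": "carry_out", "kwargs": {"travel": [[0, 0, -0.001], [0, 0, -0.002], [0, 0, -0.002]], "spin": [0, 0, 0]}}

```text
t: 11.9
tcp_pos: [0.659, -0.0911, 0.2688]
ee_rot: [0.706, -0.043, 0.706, 0.043]
contact_force: [1.6, 1.7, 2.3]
grip_width: 0.0084
```

```bash
python3 st.py
```

```text
t 11.90 stand tcp [-128.2    4.6  268.8] yaw 6.97 want 6.98 F stand [ 1.54 -1.78  2.33] w 0.0084 Tq [-0.509  0.073  0.056]
```

Request:
{"fn": "carry_out", "kwargs": {"travel": [[0, 0, -0.001], [0, 0, -0.001], [0, 0, -0.001]], "spin": [0, 0, 0]}}

```text
t: 12.2
tcp_pos: [0.658, -0.0912, 0.2688]
ee_rot: [0.706, -0.043, 0.706, 0.043]
contact_force: [1.9, 0.5, 3.0]
grip_width: 0.0081
```

```bash
python3 st.py
```

```text
t 12.20 stand tcp [-128.2    5.6  268.8] yaw 6.96 want 6.98 F stand [ 0.27 -1.91  2.97] w 0.0081 Tq [-0.506  0.048  0.056]
```

Request:
{"fn": "carry_out", "kwargs": {"travel": [[0, 0, -0.001], [0, 0, -0.002], [0, 0, -0.002]], "spin": [0, 0, 0]}}

```text
t: 12.5
tcp_pos: [0.656, -0.0914, 0.2688]
ee_rot: [0.706, -0.043, 0.706, 0.043]
contact_force: [2.6, 0.3, 3.6]
grip_width: 0.0082
```

```bash
python3 st.py
```

```text
t 12.50 stand tcp [-128.2    7.6  268.8] yaw 6.97 want 6.98 F stand [ 0.01 -2.63  3.56] w 0.0082 Tq [-0.799  0.061  0.038]
```

Request:
{"fn": "carry_out", "kwargs": {"travel": [[0, 0, -0.001], [0, 0, -0.002], [0, 0, -0.002]], "spin": [0, 0, 0]}}

```text
t: 12.8
tcp_pos: [0.6541, -0.0917, 0.2689]
ee_rot: [0.706, -0.043, 0.706, 0.043]
contact_force: [4.0, 1.7, 1.8]
grip_width: 0.0088
```

```bash
python3 st.py
```

```text
t 12.80 stand tcp [-128.2    9.5  268.9] yaw 6.96 want 6.98 F stand [ 1.22 -4.2   1.8 ] w 0.0088 Tq [-1.184  0.123  0.151]
```

Request:
{"fn": "carry_out", "kwargs": {"travel": [[0, 0, 0.003], [0, 0, 0.006], [0, 0, 0.009], [0, 0, 0.011], [0, 0, 0.0105], [0, 0, 0.0105]], "spin": [0, 0, 0, 0, 0, 0]}}

```text
t: 13.4
tcp_pos: [0.6645, -0.0904, 0.2688]
ee_rot: [0.706, -0.043, 0.706, 0.043]
contact_force: [-1.9, 0.3, 3.7]
grip_width: 0.0086
```

```bash
python3 st.py
```

```text
t 13.40 stand tcp [-128.3   -0.9  268.8] yaw 6.96 want 6.98 F stand [0.58 1.88 3.65] w 0.0086 Tq [ 0.382  0.107 -0.049]
```

Request:
{"fn": "carry_out", "kwargs": {"travel": [[0, 0, -0.001], [-0.0005, 0, -0.002], [-0.0005, 0, -0.002], [0.0, 0.004, -0.002], [0.0005, 0.009, -0.002], [0.0008, 0.014, -0.002], [0.001, 0.016, -0.002]], "spin": [0, 0, 0, 0, 0, 0, 0]}}

```text
t: 14.1
tcp_pos: [0.6605, -0.074, 0.2678]
ee_rot: [0.706, -0.043, 0.706, 0.043]
contact_force: [0.2, 0.4, 1.9]
grip_width: 0.009
```

```bash
python3 st.py;  python3 - <<'E'
from h import *
s=cv2.cvtColor(eyes.camera("scene"),4)
cv2.imwrite("pics/f4.png",cv2.resize(s[160:240,190:280],None,fx=7,fy=7,interpolation=2))
E
```

```text
t 14.10 stand tcp [-111.5    1.   267.8] yaw 6.99 want 6.98 F stand [ 0.41 -0.28  1.9 ] w 0.0090 Tq [0.002 0.098 0.036]
```

View pics/f4.png

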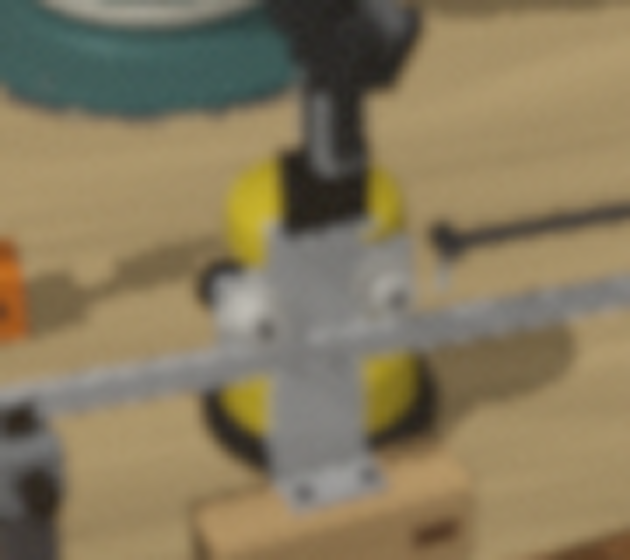

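Request:
{"fn": "carry_out", "kwargs": {"travel": [[-0.001, 0, 0], [-0.0015, 0, 0], [-0.0015, 0, 0]], "spin": [0, 0, 0]}}

```text
t: 14.45
tcp_pos: [0.6606, -0.0749, 0.2691]
ee_rot: [0.706, -0.043, 0.706, 0.043]
contact_force: [0.4, 0.5, -0.7]
grip_width: 0.0086
```

```bash
python3 st.py
```

```text
t 14.45 stand tcp [-112.3    1.1  269.1] yaw 6.96 want 6.98 F stand [ 0.46 -0.49 -0.7 ] w 0.0086 Tq [-0.084 -0.006  0.056]
```

Request:
{"fn": "carry_out", "kwargs": {"travel": [[0, 0, 0], [0, 0, 0], [0, 0, 0], [0, 0, 0], [0, 0, 0], [0, 0, 0]], "spin": [0, 0, 0, 0, 0, 0], "gripper": 0.03}}

```text
t: 15.05
tcp_pos: [0.6606, -0.0748, 0.2693]
ee_rot: [0.706, -0.043, 0.706, 0.043]
contact_force: [-0.3, 0.1, 0.5]
grip_width: 0.0302
```

```bash
python3 st.py;  python3 - <<'E'
from h import *
s=cv2.cvtColor(eyes.camera("scene"),4)
cv2.imwrite("pics/f5.png",cv2.resize(s[160:240,190:280],None,fx=7,fy=7,interpolation=2))
E
```

```text
t 15.05 stand tcp [-112.2    1.   269.3] yaw 6.96 want 6.98 F stand [0.09 0.26 0.5 ] w 0.0302 Tq [ 0.055 -0.011 -0.014]
```

View pics/f5.png

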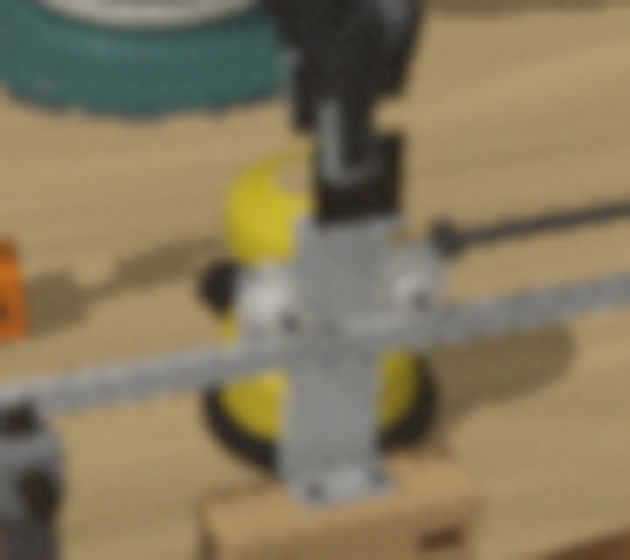

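Request:
{"fn": "carry_out", "kwargs": {"travel": [[0.001, 0.003, 0], [0.002, 0.006, 0], [0.003, 0.008, 0], [0.003, 0.008, 0], [0.003, 0.008, 0]], "spin": [0, 0, 0, 0, 0]}}

```text
t: 15.6
tcp_pos: [0.6596, -0.0667, 0.2663]
ee_rot: [0.706, -0.043, 0.706, 0.043]
contact_force: [1.0, 0.2, -0.6]
grip_width: 0.0302
```

```bash
python3 st.py;  python3 - <<'E'
from h import *
s=cv2.cvtColor(eyes.camera("scene"),4)
cv2.imwrite("pics/f6.png",cv2.resize(s[160:240,190:280],None,fx=7,fy=7,interpolation=2))
E
```

```text
t 15.60 stand tcp [-104.1    1.   266.3] yaw 6.98 want 6.98 F stand [ 0.11 -1.05 -0.56] w 0.0302 Tq [ 0.012  0.058 -0.003]
```

View pics/f6.png

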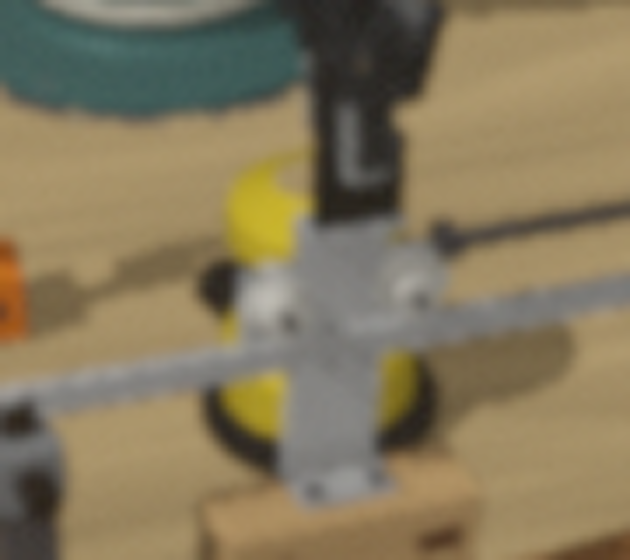

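Request:
{"fn": "carry_out", "kwargs": {"travel": [[0, 0, 0], [0, 0, 0], [0, 0, 0], [0, 0, 0], [0, 0, 0], [0, 0, 0]], "spin": [0, 0, 0, 0, 0, 0], "gripper": 0.0, "grip_force": 25}}

```text
t: 16.25
tcp_pos: [0.6596, -0.0669, 0.2664]
ee_rot: [0.706, -0.043, 0.706, 0.043]
contact_force: [-0.4, -0.5, 0.4]
grip_width: 0.0088
```

```bash
python3 st.py
```

```text
t 16.25 stand tcp [-104.3    1.   266.4] yaw 6.96 want 6.98 F stand [-0.5   0.44  0.36] w 0.0088 Tq [ 0.09   0.06  -0.107]
```

Gripped at the rail's pitch, nearly zero load. Push downhill along the slope.

Request:
{"fn": "carry_out", "kwargs": {"travel": [[0.0003, 0.003, 0], [0.0006, 0.007, 0], [0.001, 0.011, 0], [0.0013, 0.015, 0], [0.0013, 0.015, 0]], "spin": [0, 0, 0, 0, 0]}}

```text
t: 16.75
tcp_pos: [0.6577, -0.0512, 0.265]
ee_rot: [0.706, -0.043, 0.706, 0.043]
contact_force: [0.2, 0.6, 0.7]
grip_width: 0.0088
```

```bash
python3 st.py
```

```text
t 16.75 stand tcp [-88.5   1.  265. ] yaw 7.00 want 6.98 F stand [ 0.57 -0.29  0.67] w 0.0088 Tq [ 0.084 -0.035  0.015]
```

Request:
{"fn": "carry_out", "kwargs": {"travel": [[0.0003, 0.003, 0], [0.0006, 0.007, 0], [0.001, 0.011, 0], [0.0013, 0.015, 0], [0.0013, 0.015, 0]], "spin": [0, 0, 0, 0, 0]}}

```text
t: 17.25
tcp_pos: [0.6558, -0.036, 0.2636]
ee_rot: [0.706, -0.043, 0.706, 0.044]
contact_force: [-0.5, 2.3, 0.2]
grip_width: 0.009
```

```bash
python3 st.py;  python3 - <<'E'
from h import *
s=cv2.cvtColor(eyes.camera("scene"),4)
cv2.imwrite("pics/f7.png",cv2.resize(s[150:230,200:290],None,fx=7,fy=7,interpolation=2))
E
```

```text
t 17.25 stand tcp [-73.2   1.  263.6] yaw 7.01 want 6.98 F stand [2.33 0.21 0.2 ] w 0.0090 Tq [ 0.065 -0.415  0.019]
```

View pics/f7.png

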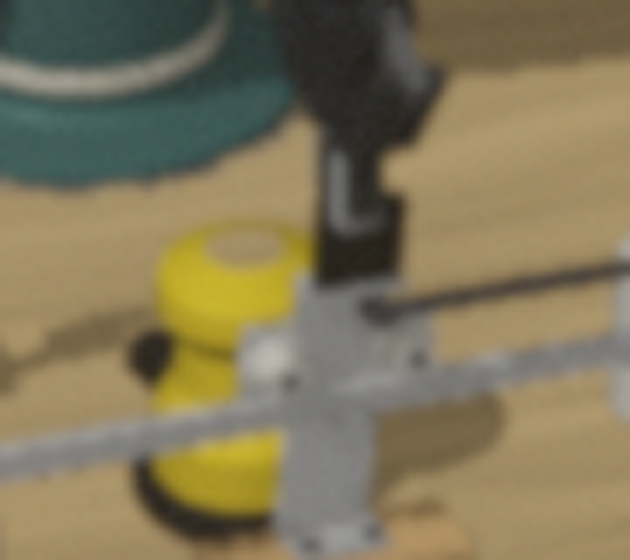

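Request:
{"fn": "carry_out", "kwargs": {"travel": [[0.0003, 0.003, 0], [0.0006, 0.007, 0], [0.001, 0.011, 0], [0.0013, 0.015, 0], [0.0016, 0.018, 0]], "spin": [0, 0, 0, 0, 0]}}

```text
t: 17.8
tcp_pos: [0.6538, -0.0187, 0.2621]
ee_rot: [0.706, -0.043, 0.706, 0.043]
contact_force: [-0.5, 0.1, 0.2]
grip_width: 0.0087
```

```bash
python3 st.py
```

```text
t 17.80 stand tcp [-55.8   1.  262.1] yaw 6.98 want 6.98 F stand [0.16 0.52 0.23] w 0.0087 Tq [ 0.106 -0.004 -0.051]
```

Request:
{"fn": "carry_out", "kwargs": {"travel": [[0.0003, 0.003, 0], [0.0006, 0.007, 0], [0.001, 0.011, 0], [0.0013, 0.015, 0], [0.0016, 0.018, 0]], "spin": [0, 0, 0, 0, 0]}}

```text
t: 18.3
tcp_pos: [0.6516, -0.0012, 0.2605]
ee_rot: [0.706, -0.043, 0.706, 0.043]
contact_force: [-1.3, -2.4, 0.5]
grip_width: 0.0088
```

```bash
python3 st.py;  python3 - <<'E'
from h import *
s=cv2.cvtColor(eyes.camera("scene"),4)
cv2.imwrite("pics/f8.png",cv2.resize(s[150:230,210:300],None,fx=7,fy=7,interpolation=2))
E
```

```text
t 18.30 stand tcp [-38.1   1.  260.5] yaw 6.96 want 6.98 F stand [-2.19  1.62  0.54] w 0.0088 Tq [ 0.13   0.491 -0.021]
```

View pics/f8.png

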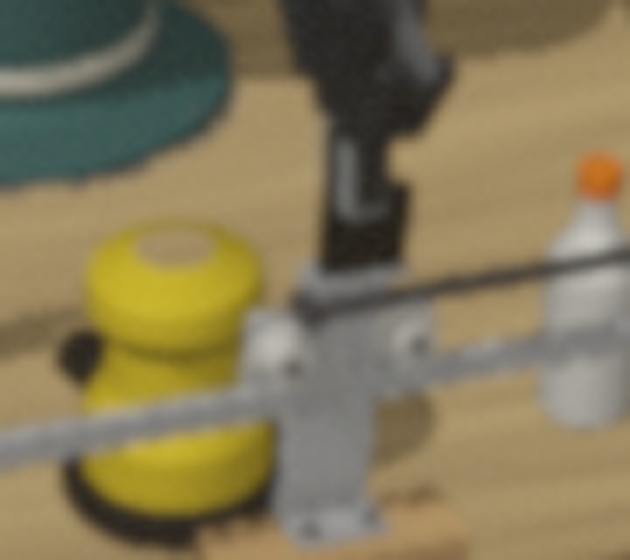

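Request:
{"fn": "carry_out", "kwargs": {"travel": [[0.0003, 0.003, 0], [0.0006, 0.007, 0], [0.001, 0.011, 0], [0.0013, 0.015, 0], [0.0017, 0.02, 0], [0.0022, 0.025, 0]], "spin": [0, 0, 0, 0, 0, 0]}}

```text
t: 18.95
tcp_pos: [0.6485, 0.024, 0.2582]
ee_rot: [0.706, -0.043, 0.706, 0.043]
contact_force: [-0.3, -1.3, 0.5]
grip_width: 0.0088
```

```bash
python3 st.py
```

```text
t 18.95 stand tcp [-12.7   1.  258.2] yaw 6.97 want 6.98 F stand [-1.21  0.46  0.54] w 0.0088 Tq [ 0.092  0.297 -0.018]
```

Request:
{"fn": "carry_out", "kwargs": {"travel": [[0.0003, 0.004, 0], [0.0008, 0.009, 0], [0.0013, 0.015, 0], [0.0018, 0.021, 0], [0.0023, 0.027, 0], [0.0027, 0.031, 0], [0.0028, 0.032, 0], [0.0028, 0.032, 0]], "spin": [0, 0, 0, 0, 0, 0, 0, 0]}}

```text
t: 19.75
tcp_pos: [0.6447, 0.0555, 0.2555]
ee_rot: [0.706, -0.043, 0.706, 0.043]
contact_force: [-0.6, 0.5, 0.9]
grip_width: 0.0094
```

```bash
python3 st.py;  python3 - <<'E'
from h import *
s=cv2.cvtColor(eyes.camera("scene"),4)
cv2.imwrite("pics/f9.png",cv2.resize(s[140:220,220:330],None,fx=7,fy=7,interpolation=2))
E
```

```text
t 19.75 stand tcp [ 19.    1.  255.5] yaw 6.98 want 6.98 F stand [0.58 0.54 0.86] w 0.0094 Tq [ 0.12  -0.053  0.008]
```

View pics/f9.png

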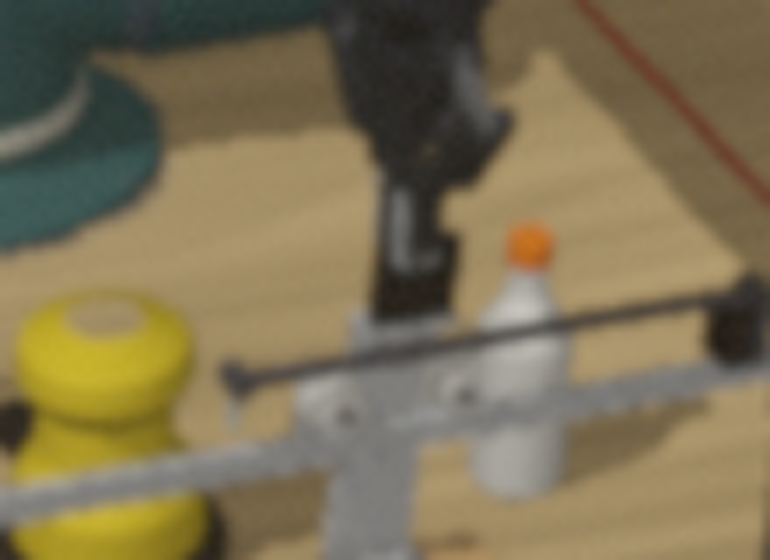

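Request:
{"fn": "carry_out", "kwargs": {"travel": [[0, 0, 0], [0, 0, 0], [0, 0, 0], [0, 0, 0], [0, 0, 0], [-0.02, 0, 0], [-0.045, 0, 0], [-0.07, 0, 0], [-0.09, 0, 0], [-0.1, 0, 0]], "spin": [0, 0, 0, 0, 0, 0, 0, 0, 0, 0], "gripper": 0.045}}

```text
t: 20.8
tcp_pos: [0.6449, 0.0553, 0.3575]
ee_rot: [0.707, -0.043, 0.705, 0.043]
contact_force: [0.7, 0.7, -0.0]
grip_width: 0.0449
```

Request:
{"fn": "carry_out", "kwargs": {"travel": [[0, 0, 0], [0, 0, 0], [0, 0, 0], [0, 0, 0], [0, 0, 0], [0, 0, 0], [0, 0, 0], [0, 0, 0]], "spin": [0, 0, 0, 0, 0, 0, 0, 0]}}

```text
t: 21.6
tcp_pos: [0.6447, 0.0553, 0.3555]
ee_rot: [0.706, -0.043, 0.706, 0.043]
contact_force: [1.0, 0.7, -0.5]
grip_width: 0.0448
```

```bash
python3 st.py;  python3 - <<'E'
from h import *
s=cv2.cvtColor(eyes.camera("scene"),4)
cv2.imwrite("pics/g1.png",cv2.resize(s[140:240,210:360],None,fx=5,fy=5,interpolation=2))
cv2.imwrite("pics/g1full.png",s); cv2.imwrite("pics/g1top.png",cv2.cvtColor(eyes.camera("top"),4))
E
```

```text
t 21.60 stand tcp [ 18.8   1.  355.5] yaw 6.96 want 6.98 F stand [ 0.62 -1.04 -0.46] w 0.0448 Tq [-0.037 -0.035 -0.043]
```

View pics/g1.png

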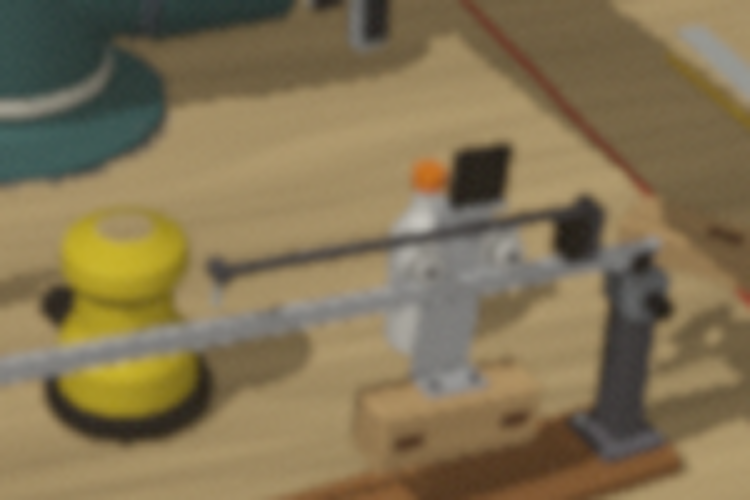

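View pics/g1full.png

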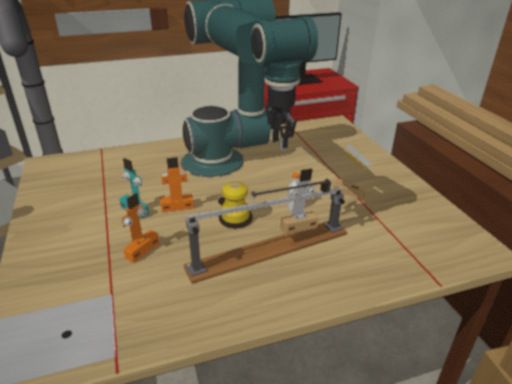

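View pics/g1top.png

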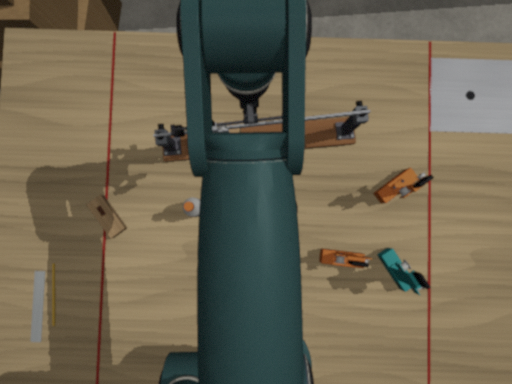

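Request:
{"fn": "carry_out", "kwargs": {"travel": [[0, 0, 0], [0, 0, 0], [0, 0, 0], [0, 0, 0], [0, 0, 0], [0, 0, 0], [0, 0, 0], [0, 0, 0], [0, 0, 0], [0, 0, 0]], "spin": [0, 0, 0, 0, 0, 0, 0, 0, 0, 0]}}

```text
t: 22.7
tcp_pos: [0.6447, 0.0553, 0.3555]
ee_rot: [0.706, -0.043, 0.706, 0.043]
contact_force: [-0.0, 0.7, 0.4]
grip_width: 0.045
```

```bash
python3 - <<'E'
from h import *
s=cv2.cvtColor(eyes.camera("scene"),4)
St=np.load("fit.npz")["St"]
c=cv2.resize(s[140:240,210:360],None,fx=5,fy=5,interpolation=2)
def d(x,y,dz,col):
    z=190+St[3]-x*np.tan(.087)+dz
    q=(proj("scene",body(St,np.array([x,y,z])/1000.))[0]-(210,140)+.5)*5; cv2.circle(c,tuple(np.int32(q)),3,col,-1)
for x0 in(128,):
    d(x0-30,-9,10,(0,0,255));d(x0+30,-9,10,(0,0,255)); th=.087
    d(x0+90*th-20,-5,90,(0,255,0));d(x0+90*th+20,-5,90-3.5,(0,255,0))
d(185,0,10,(255,0,0))
cv2.imwrite("pics/g2.png",c)
E
```

```text
(no output)
```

View pics/g2.png

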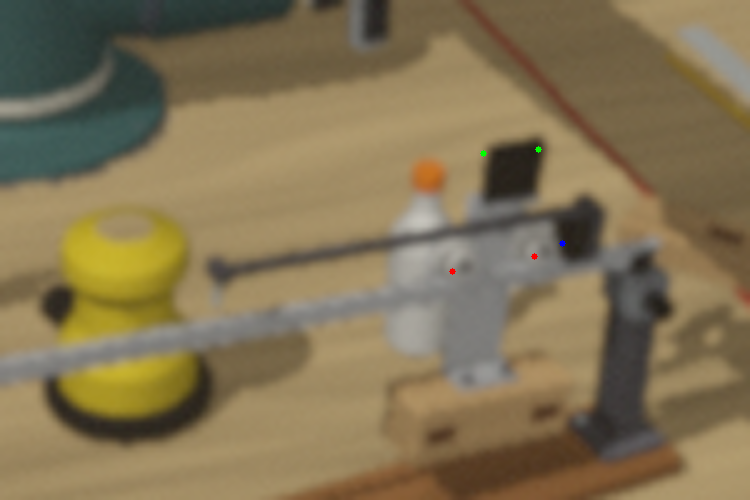

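Request:
{"fn": "carry_out", "kwargs": {"travel": [[0, 0, 0], [0, 0, 0], [0, 0, 0], [0, 0, 0], [0, 0, 0], [0, 0, 0], [0, 0, 0], [0, 0, 0], [0, 0, 0], [0, 0, 0]], "spin": [0, 0, 0, 0, 0, 0, 0, 0, 0, 0]}}

```text
t: 23.75
tcp_pos: [0.6447, 0.0552, 0.3555]
ee_rot: [0.706, -0.043, 0.706, 0.043]
contact_force: [0.1, -0.0, 0.5]
grip_width: 0.0452
```

Request:
{"fn": "carry_out", "kwargs": {"travel": [[0, 0, 0], [0, 0, 0], [0, 0, 0], [0, 0, 0], [0, 0, 0], [0, 0, 0], [0, 0, 0], [0, 0, 0], [0, 0, 0], [0, 0, 0]], "spin": [0, 0, 0, 0, 0, 0, 0, 0, 0, 0]}}

```text
t: 24.75
tcp_pos: [0.6447, 0.0553, 0.3555]
ee_rot: [0.706, -0.043, 0.706, 0.043]
contact_force: [0.5, -0.6, 0.6]
grip_width: 0.0447
```

```bash
python3 - <<'E'
from h import *
s=cv2.cvtColor(eyes.camera("scene"),4)
cv2.imwrite("pics/g3.png",cv2.resize(s[140:240,210:360],None,fx=5,fy=5,interpolation=2))
a=cv2.imread("pics/scene0.png").astype(int)
for n,(y0,y1,x0,x1) in {"sander":(185,226,217,252),"hangers":(150,262,120,164),"offcut":(178,202,345,370)}.items(): print(n,np.abs(a-s)[y0:y1,x0:x1].mean())
E
```

```text
sander 2.8606271777003482
hangers 1.7344426406926408
offcut 27.857222222222223
```

View pics/g3.png

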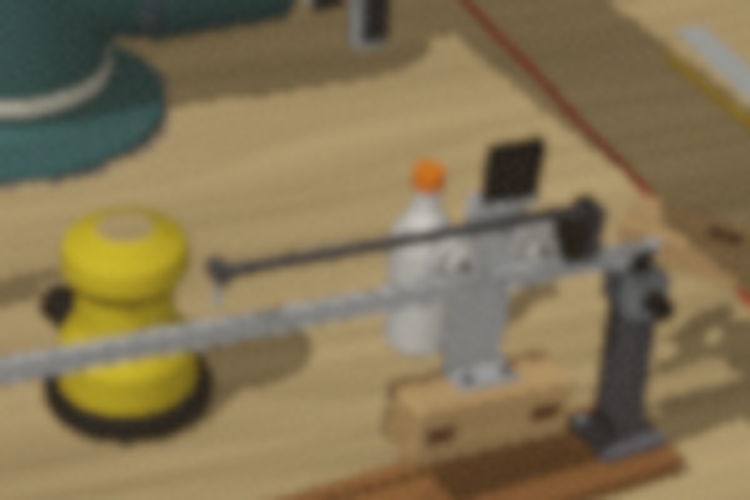

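```bash
python3 -c "
from workcell import arm
print(arm.job_done())"
```

```text
the job is handed in; nothing more can be done
None
```

The hanger is on the rail and resting against the rubber stop. I handed the job in after about 25 s of the 64 s allowed.

**What I did:**
- I gripped the hanger by its tab, lifted it and brought the rail sideways into its mouth.
- I then found the rail by touch. The back plate met it about 6.4 mm past centre, and the rail top turned out to be about 11 mm above its mean place.
- I lowered the hanger with a peak of about 8 N on the rail. I checked that the rail sat in the wheel groove and loosened the grip once so that both wheels settled on the slope.
- I gripped it again and pushed it downhill, with about 2 N at the gate for each wheel. I let go with its origin at about stand x = 18 mm.

**Last checks:**
- **At the stop:** two pictures about 2 s apart show the hanger unmoved, with its front wheel against the stop. It lies within about 2 pixels of where I expected it, at origin x of about 128 mm.
- **Gate and robot:** the gate had swung back after the hanger passed, and the open gripper is 10 cm above its release height, touching nothing.
- **Other things on the bench:** the sander, bottle, offcut and the other hangers look unmoved.

**Checks that disagreed:**
- **Rail height:** my camera fits gave 7 to 10 mm above the mean, against about 11 mm by touch.
- **Offcut:** its picture comparison differed clearly, most likely because the arm's shadow fell on it. In the top view it looks to be where it started.
- **Arrival:** the first picture after release caught the hanger still rolling, about 20 mm short of the stop. The later pictures show it arrived.

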